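# Reload the sloped drying rack with ceramic test bars

### The arm

A 6-joint arm with a two-finger parallel gripper is mounted at the origin on the work surface. World frame = base frame: x ahead of the robot, y to its left, z up, the work surface at z = 0. Lengths are in m, angles in rad, forces in N, time in s.
With the tool pointing down it reaches from about 0.35 to 0.8 m from the base axis. Payload 7.3 kg.
Tool frame: the origin (TCP) lies at the very end of the fingers, on their centre line; the grasp point (between the pads) lies 19 mm behind it; z points along the fingers, y is the line along which they close (so a half turn about z gives the same grasp; the last joint's range is limited). The gripper opens to 85 mm and grips with 20 to 120 N. Pads are 22 mm wide; open, the fingers measure 114 mm over their backs; the gripper's body (76 mm by 85 mm) begins 54 mm behind the grasp point. The pads swing forward as they close: fully open they stand 13 mm farther back than shut.
Start: joints at [1.078, 0.342, 1.524, -0, 1.275, -0.146], TCP at [0.178, 0.494, 0.231] pointing down, gripper open.
Joint ranges: [-2.53, 2.53], [-0.77, 2.02], [0.04, 2.7], [-1, 4.14], [0.28, 2.66], [-3.11, 3.11]. Speed limits (rad/s): [2.57, 2.57, 3.14, 3.14, 3.14, 3.14].

### API

Orientations are given as a 3x3 rotation matrix whose columns are the frame's x, y, z axes.
In Python, from cell import arm gives the robot as it stands. The module is installed in compiled form; this text tells all that it offers.
- The arm moves only by the tool jog_arm, never from a script. Its argument "rows" is a list of rows, each an object with "gripper": the opening, from 0 (shut) to 1 (fully open); "delta_pos": the shift along the tool's x, y, z each as a share of 150 mm, from -1 to 1, a list of three; "angular": the turn, a rotation vector about the tool's x, y, z each as a share of 30 degrees, from -1 to 1, a list of three. A call has 1 to 5 rows; each row shifts and turns the commanded pose from where the row before left it, along the tool's axes as they then stand; what a row does not reach is not made up. A row lasts 1/12 s, in which the tool goes at most 41.7 mm and 7.16 degrees, less where a joint would pass 70% of its speed; a pose out of reach is approached as far as the arm can. A call with a number of a shift or a turn outside -1 to 1 is refused whole. A call with a gripper value outside its range is refused whole. The fingers move at their own pace and stop on an object; "newtons" is the grip in N (left out, the last holds). Time passes only in rows, so rows that do not move let the fingers close. It gives the time, the measured TCP pose, the force, the opening and the grip force at its end, in the units of the state.
- arm.get_obs(): the state, without advancing time (a new reading comes with each control period).
- arm.capture(name): name is "scene" or "top"; returns a dict with "image" (400x640x3 uint8, red, green, blue), "depth" (400x640 float32, m along the optical axis (not along the pixel's ray), 0 where there is no reading), "camera_matrix" (3x3 intrinsics, pixels), "R" (3x3) and "t" (3): a world point X has camera coordinates R X + t. Camera axes: x right, y down, z forward; pixel columns grow to the right and rows downward; lengths in m; the calibration is good to about 2 mm. A picture is of the moment at which its call begins.
- arm.sign_off(): hands the job in; it is judged then, once.
The state is a dict: "time": time; "joint_pos": joint angles; "joint_velocities": joint speeds; "joint_torque": joint torques, N m; "position": TCP position; "orientation": TCP orientation; "force": force on the tool from outside, world axes, zero at the start; "wrist_torque": the same for the moment, N m; "width": opening from 0.0 (shut) to 1.0 (fully open); "grip_force": force on a finger pad.
Only numpy, scipy, OpenCV 4.12 (cv2) and the standard library are available. Lean on these libraries where they do the work, as an engineer would, in place of code of your own. Each camera call takes 0.05 s, during which the arm holds its last target. There are 200 camera calls.

### The job

First lift the brass check weight off the balance and lay it squarely along the narrow black stand, centred on its top; then take the dry white test bar off the drying rack and lay it flat in the middle of the balance pan. Next lay every red bar from the blue mat down the slope across the two rails, one to a yellow-marked lane, lanes in any order, straight and centred on its marks, and push each one along until its end sits flush against the grey stop. When all are in, press the green start button fully down and let go; leave the bottle and the beaker where they are.

Things in the scene. Friction and masses are not known exactly. Their poses are not given: they have to be found in the camera images.
- bed: Sloped bed of the fixed drying rack: two steel rails, 6 mm wide, 290 mm long, parallel to its y at x = -35 and +35 mm. Origin midway between them in the plane of their tops, 85 mm above the bench; x runs 0.22 rad down the slope to the stop, z square to the rails. Nothing but the stop stands above the rails.
- stop (a point): Middle of the face, at the rails' plane, of the grey stop plate along the rack's low far side: bed x = +55 mm. Axes as the bed's. The plate rises 16 mm above the rails' plane, runs the full width and is rigid. A bar squarely against it has its centre at bed x = 0, z = 12 mm.
- rack: Dark base of the rack, under the rails: 12 mm high, 300 mm wide in y, from x = -130 to +170 mm; its white fan housing beyond the stop, from x = 80 mm on, is 60 mm high. Origin on the bench under the bed's origin; x level, away from the robot. Fixed.
- dry_bar: The dry bar: a white ceramic test bar, 110 x 24 x 24 mm, about 0.14 kg. Origin at its centre, x along its length. At the start it lies on the rack's rails, along the slope, at any place across the rack.
- pan (a point): Middle of the top of the balance's square steel pan (150 x 150 mm, level, 75 mm above the bench); x and y along the pan's sides. The white balance is 200 mm wide, runs from 80 mm on the -y side of this point to 185 mm on the +y side where its low display is, and is fixed.
- weight: Brass check weight: a block 60 x 30 x 30 mm, 0.42 kg. Origin at its centre, x along its length. It starts lying on the balance pan.
- stand_top (a point): Middle of the top of the fixed black weight stand: a ledge 60 mm long (x), 24 mm wide (y), level, 45 mm above the bench, on a foot 90 x 60 mm and 6 mm high. It stands beyond the balance.
- start (a joint): Travel of the green start button, 0 up to 0.006 m fully down; it springs back, and takes 5 N to hold down fully.
- start_top (a point): Middle of the top of the round green start button (radius 16 mm), pressed straight down; it sits on the rack's fan housing beyond the stop.
- wash_bottle: Bystander: white bottle with red cap, 60 mm across, 150 mm tall; origin at its underside.
- beaker: Bystander: glass beaker, 70 mm across, 90 mm tall; origin at its underside.
- lane1 (a point): Where the centre of a bar belongs in lane 1 of the rack (bed x = 0, y = -120 mm, z = 12 mm), axes as the bed's. The lane is marked by yellow stripes on the dark base before the rails and on the white fan housing beyond the stop.
- lane2 (a point): Where the centre of a bar belongs in lane 2 of the rack (bed x = 0, y = -40 mm, z = 12 mm), axes as the bed's. The lane is marked by yellow stripes on the dark base before the rails and on the white fan housing beyond the stop.
- lane3 (a point): Where the centre of a bar belongs in lane 3 of the rack (bed x = 0, y = 40 mm, z = 12 mm), axes as the bed's. The lane is marked by yellow stripes on the dark base before the rails and on the white fan housing beyond the stop.
- lane4 (a point): Where the centre of a bar belongs in lane 4 of the rack (bed x = 0, y = 120 mm, z = 12 mm), axes as the bed's. The lane is marked by yellow stripes on the dark base before the rails and on the white fan housing beyond the stop.
- bar1: Wet bar (may be absent): a terracotta-red ceramic test bar, 110 x 24 x 24 mm, about 0.14 kg. Origin at its centre, x along its length. It starts on the blue mat, 4 mm thick, on the robot's right. All four bars are alike and any may lie on any side face.
- bar2: Wet bar (may be absent): a terracotta-red ceramic test bar, 110 x 24 x 24 mm, about 0.14 kg. Origin at its centre, x along its length. It starts on the blue mat, 4 mm thick, on the robot's right. All four bars are alike and any may lie on any side face.
- bar3: Wet bar (may be absent): a terracotta-red ceramic test bar, 110 x 24 x 24 mm, about 0.14 kg. Origin at its centre, x along its length. It starts on the blue mat, 4 mm thick, on the robot's right. All four bars are alike and any may lie on any side face.
- bar4: Wet bar (may be absent): a terracotta-red ceramic test bar, 110 x 24 x 24 mm, about 0.14 kg. Origin at its centre, x along its length. It starts on the blue mat, 4 mm thick, on the robot's right. All four bars are alike and any may lie on any side face.

How it is judged:
On the way, in this order (a step that is already met when the one before it is completed fails the run):
1. the check weight lies on its stand, let go (horizontal distance between weight and stand_top below 0.012 m and z of weight in the frame of stand_top between 0.011 and 0.019 m and angle between the x axis of weight and the x axis of stand_top, either way round below 0.2 rad and contact force between weight and the fingers below 0.1 N and linear speed of weight below 0.02 m/s), for 0.2 s.
2. the dry bar lies in the middle of the balance pan, let go (horizontal distance between dry_bar and pan below 0.025 m and z of dry_bar in the frame of pan between 0.008 and 0.016 m and angle between dry_bar's own x axis and vertical between 1.5 and 1.64 rad and contact force between dry_bar and the fingers below 0.1 N and linear speed of dry_bar below 0.02 m/s), for 0.2 s.
3. every red bar lies in a lane of the rack, flush against the stop, let go (x of bar1 in the frame of bed between -0.0035 and 0.006 m and z of bar1 in the frame of bed between 0.008 and 0.016 m and angle between the x axis of each of bar1, bar2, bar3, bar4 and the x axis of bed, either way round below 0.08 rad and (y of bar1 in the frame of lane1 between -0.012 and 0.012 m or y of bar1 in the frame of lane2 between -0.012 and 0.012 m or y of bar1 in the frame of lane3 between -0.012 and 0.012 m or y of bar1 in the frame of lane4 between -0.012 and 0.012 m) and contact force between each of bar1, bar2, bar3, bar4 and the fingers below 0.1 N and linear speed of each of bar1, bar2, bar3, bar4 below 0.02 m/s and x of bar2 in the frame of bed between -0.0035 and 0.006 m and z of bar2 in the frame of bed between 0.008 and 0.016 m and (y of bar2 in the frame of lane1 between -0.012 and 0.012 m or y of bar2 in the frame of lane2 between -0.012 and 0.012 m or y of bar2 in the frame of lane3 between -0.012 and 0.012 m or y of bar2 in the frame of lane4 between -0.012 and 0.012 m) and x of bar3 in the frame of bed between -0.0035 and 0.006 m and z of bar3 in the frame of bed between 0.008 and 0.016 m and (y of bar3 in the frame of lane1 between -0.012 and 0.012 m or y of bar3 in the frame of lane2 between -0.012 and 0.012 m or y of bar3 in the frame of lane3 between -0.012 and 0.012 m or y of bar3 in the frame of lane4 between -0.012 and 0.012 m) and x of bar4 in the frame of bed between -0.0035 and 0.006 m and z of bar4 in the frame of bed between 0.008 and 0.016 m and (y of bar4 in the frame of lane1 between -0.012 and 0.012 m or y of bar4 in the frame of lane2 between -0.012 and 0.012 m or y of bar4 in the frame of lane3 between -0.012 and 0.012 m or y of bar4 in the frame of lane4 between -0.012 and 0.012 m)), for 0.2 s.
4. the green button is pressed down (value of joint start above 0.0045 m), for 0.05 s.
At the end, for the whole second after the job is handed in: Weight lying on the stand, within 12 mm and 11 deg of its middle and length; dry bar level on the pan within 25 mm of its middle; every red bar on both rails, within 3.5 mm of the stop, 12 mm of a lane middle, 4.5 deg of the slope direction; button up; all released, at rest (all of step 1 and all of step 2 and all of step 3 and value of joint start below 0.002 m); the robot touches nothing.
It fails at once if the wash bottle is shifted by more than 3 cm or tipped (distance of wash_bottle from where it was at the start of the episode above 0.03 m or angle between wash_bottle's own z axis and vertical above 0.35 rad).
It fails at once if the beaker is shifted by more than 3 cm or tipped (distance of beaker from where it was at the start of the episode above 0.03 m or angle between beaker's own z axis and vertical above 0.35 rad).
Of bar1, bar2, bar3, bar4 only 2 to 4 are there at a start; the rules pass over those that are not, and their reading is None.
At some moment in a run one of bar1, bar2, bar3, bar4, dry_bar may be knocked a few centimetres aside while the robot is not near it.
Once in a run the grip may slacken for a moment while it holds something.
It also fails if it takes over 210 s, if anything falls off the work surface, if the arm or the gripper's body presses on something with over 40 N, if the wrist force passes 120 N, or if a joint passes its speed limit or range.

## Working session

There is one attempt and no reset: what is moved stays moved. The work goes in short steps, Python scripts to look and compute and a tool call to move; the robot and the scene stay as the last step left them, time stands still between calls to the robot, and variables do not carry over. Pictures are saved under pics/ and viewed, at most 14 in all, crops included, and the job is handed in when it is done.

Besides the shell and the picture viewer there is one more tool, called after "Emit:" as name(argument=value, ...), one argument or row to a line, values as JSON. jog_arm: Moves the arm, as the interface text tells. Its arguments: {"type":"object","properties":{"rows":{"type":"array"},"newtons":{"type":"number"}},"required":["rows"]}

```bash
mkdir -p pics; python3 - <<'E'
from cell import arm
import cv2,numpy as np
o=arm.get_obs();print(o)
for n in("scene","top"):
    c=arm.capture(n);cv2.imwrite(f"pics/{n}0.png",c["image"][:,:,::-1]);np.savez(f"{n}0.npz",**c)
    print(n,c["camera_matrix"],c["R"],c["t"],(c["depth"]>0).mean())
E
```

```text
{'time': 0.0, 'joint_pos': array([ 1.07798933e+00,  3.42706869e-01,  1.52504911e+00,  9.50519360e-06,
        1.27536877e+00, -1.46025297e-01]), 'joint_velocities': array([ 0.0007291 , -0.00053735, -0.00019665,  0.00020261,  0.00024695,
       -0.00117187]), 'joint_torque': array([-5.22344169e-05, -4.33671212e+01, -2.46017718e+01, -2.81875600e-05,
        7.71218649e-03, -6.52427343e-05]), 'position': array([0.178228  , 0.49339007, 0.23062298]), 'orientation': array([[-9.40470367e-01,  3.39874906e-01, -7.32850557e-04],
       [ 3.39875617e-01,  9.40469433e-01, -1.34549367e-03],
       [ 2.31924012e-04, -1.51447496e-03, -9.99998826e-01]]), 'force': array([ 0.47523324,  0.24972035, -0.44897536]), 'wrist_torque': array([-0.02161617, -0.01996782,  0.0026385 ]), 'grip_force': 0.0, 'width': 1.000039181336582}
scene [[433.40336352   0.         315.94988201]
 [  0.         433.40336352 195.85815142]
 [  0.           0.           1.        ]] [[ 0.29143496  0.95658996 -0.00114412]
 [ 0.7639725  -0.23347152 -0.60152894]
 [-0.57568367  0.17443248 -0.79885019]] [-0.20741852 -0.34219611  1.77702333] 0.995921875
top [[430.47067714   0.         318.91757681]
 [  0.         430.47067714 198.7005434 ]
 [  0.           0.           1.        ]] [[ 0.029234   -0.99946547 -0.01463384]
 [-0.9871521  -0.0265669  -0.15755927]
 [ 0.15708627  0.01905191 -0.9874011 ]] [0.06451043 0.56344086 1.24331354] 0.996078125
```

View pics/top0.png

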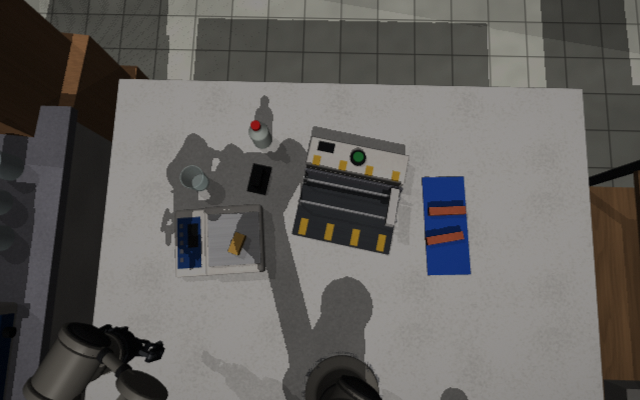

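View pics/scene0.png

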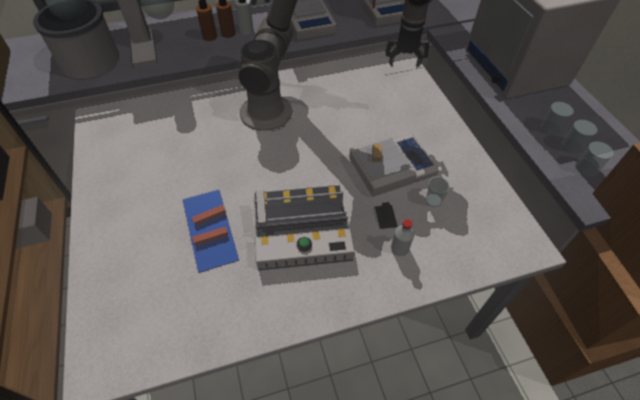

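The top view shows two red bars at about (447,211) and (445,238). The dry bar is at (393,207) on the right end of the rack, the weight at (236,243) and the stand at (259,179). The button is at (358,157). The bottle (260,133) and beaker (195,178) stand to the left. The scene view agrees.

```bash
cat >h.py <<'E'
from cell import arm
import cv2,numpy as np
def cloud(c):
    K,R,t=c["camera_matrix"],c["R"],c["t"];v,u=np.mgrid[:400,:640]
    d=c["depth"];p=np.stack([(u-K[0,2])/K[0,0]*d,(v-K[1,2])/K[1,1]*d,d],-1)
    return (p-t)@R
def ray(c,uv,z):
    K,R,t=c["camera_matrix"],c["R"],c["t"];uv=np.atleast_2d(uv).astype(float)
    r=np.c_[(uv-K[:2,2])/K[0,0],np.ones(len(uv))]@R;o=-t@R
    return (o+r*((z-o[2])/r[:,2])[:,None])[:,:2]
def hsv(c):return cv2.cvtColor(c["image"],cv2.COLOR_RGB2HSV)
def blobs(m,lo=15):
    n,l,s,ce=cv2.connectedComponentsWithStats(m.astype(np.uint8))
    return [(l==i) for i in range(1,n) if s[i,4]>=lo]
def rect(xy):
    (c,s,a)=cv2.minAreaRect(xy.astype(np.float32))
    a=a if s[0]>=s[1] else a+90
    return np.round(c,4),np.round(sorted(s),4),round((a+90)%180-90,1)
E
python3 - <<'E'
from h import *
for n in("scene","top"):
    c=dict(np.load(f"{n}0.npz"));P=cloud(c);H=hsv(c);X,Y,Z=P[...,0],P[...,1],P[...,2]
    h,s,v=H[...,0],H[...,1],H[...,2]
    W=(X>.2)&(X<1)&(abs(Y)<.6)
    print(n,"bench z",np.median(Z[W&(s<40)&(Z<.03)]))
    ms={"red":((h<12)|(h>170))&(s>110)&W&(v>60),"yel":(h>17)&(h<32)&(s>130)&(v>110)&W,"grn":(h>45)&(h<85)&(s>90)&W,"blue":(h>105)&(h<125)&(s>130)&W,"brass":(h>12)&(h<30)&(s>80)&W&(Y>.1),"blk":(v<45)&W&(Y>.12)&(Z>.035)&(Z<.055),
    "wbar":(s<60)&(v>110)&W&(Z>.08)&(Z<.14)&(Y<.12)}
    for k,m in ms.items():
        for b in blobs(m):
            zz=Z[b];top=np.percentile(zz,85);bb=b&(abs(Z-top)<.006)
            vv,uu=np.nonzero(b)
            print(k,b.sum(),"px",int(uu.mean()),int(vv.mean()),"med",np.round(np.median(P[b],0),3),"top",round(top,3),*rect(P[bb][:,:2]))
E
```

```text
scene bench z 0.001048638524284292
red 145 px 208 213 med [ 0.457 -0.295  0.03 ] top 0.032 [ 0.4573 -0.2954] [0.0194 0.1016] -77.4
red 66 px 407 223 med [0.752 0.267 0.151] top 0.153 [0.7514 0.2669] [0.0248 0.0252] -0.3
red 167 px 209 234 med [ 0.541 -0.305  0.03 ] top 0.033 [ 0.5406 -0.304 ] [0.0223 0.1019] -87.1
yel 30 px 331 189 med [0.468 0.132 0.015] top 0.018 [0.4686 0.131 ] [0.0177 0.023 ] -18.0
yel 29 px 308 191 med [0.453 0.052 0.015] top 0.017 [0.4539 0.0525] [0.0198 0.0243] -3.5
yel 27 px 286 193 med [ 0.44  -0.026  0.015] top 0.019 [ 0.4403 -0.0243] [0.0176 0.0227] -15.0
yel 17 px 332 196 med [0.499 0.125 0.015] top 0.016 [0.4974 0.1251] [0.0125 0.018 ] 75.3
yel 16 px 309 198 med [0.484 0.047 0.015] top 0.016 [0.4829 0.0463] [0.0121 0.0174] 76.7
yel 39 px 341 232 med [0.675 0.095 0.063] top 0.065 [0.6734 0.0937] [0.0164 0.0242] -8.2
yel 38 px 315 234 med [0.661 0.015 0.062] top 0.064 [0.6611 0.014 ] [0.0157 0.0265] -17.1
yel 36 px 290 237 med [ 0.646 -0.064  0.062] top 0.064 [ 0.6445 -0.0637] [0.0157 0.0247] -5.3
yel 38 px 264 240 med [ 0.633 -0.143  0.063] top 0.065 [ 0.
[... 2054 characters left out ...]
-0.307  0.004] top 0.007 [ 0.4988 -0.3063] [0.1294 0.298 ] 2.7
blue 815 px 188 244 med [0.404 0.464 0.042] top 0.045 [0.4209 0.4618] [0.0677 0.1469] 5.1
brass 144 px 302 226 med [0.481 0.127 0.013] top 0.015 [0.4811 0.1269] [0.0252 0.053 ] -9.2
brass 254 px 236 243 med [0.419 0.307 0.104] top 0.107 [0.4193 0.3091] [0.0293 0.059 ] -17.9
blk 166 px 256 176 med [0.626 0.271 0.045] top 0.048 [0.6267 0.2711] [0.0247 0.0601] -9.8
blk 776 px 189 238 med [0.431 0.461 0.043] top 0.046 [0.4211 0.4615] [0.0672 0.1463] 4.5
blk 17 px 263 257 med [0.384 0.239 0.043] top 0.048 [0.3751 0.2389] [0.0007 0.0292] 4.8
wbar 280 px 392 206 med [ 0.536 -0.129  0.11 ] top 0.118 [ 0.5171 -0.1254] [0.0209 0.0673] -7.7
```

```bash
python3 - <<'E'
from h import *
yaw=-.18;ex=np.array([np.cos(yaw),np.sin(yaw)]);ey=np.array([-ex[1],ex[0]])
o0=np.array([.46,.0096])
for n in("scene","top"):
    c=dict(np.load(f"{n}0.npz"));P=cloud(c);X,Y,Z=P[...,0],P[...,1],P[...,2];h,s,v=np.moveaxis(hsv(c),2,0)
    m=(abs(Z-.076)<.005)&(Y>.2)&(Y<.42)&(X>.25)&(X<.53)
    b=max(blobs(m),key=np.sum);print(n,"pan",*rect(P[b][:,:2]))
    m=(Z>.02)&(Z<.11)&(Y>.33)&(Y<.5)&(X>.52)&(X<.75)
    for b in blobs(m):print("beaker",np.median(P[b],0).round(3),P[b].min(0).round(3),P[b].max(0).round(3))
    q=P[...,:2]-o0;a,bb=q@ex,q@ey
    # height profile between lanes 1..4 in rack frame
    for lo,hi in((-.10,-.05),(.0,.10)):
        k=(bb>lo)&(bb<hi)
        print("prof",lo,[(round(x*1000),int(1000*np.percentile(Z[k&(abs(a-x)<.0025)],95))) for x in np.arange(-.06,.245,.005) if (k&(abs(a-x)<.0025)).sum()>3])
    k=(bb<-.06)&(bb>-.16)&(a>-.02)&(a<.2)&(Z>.088)
    k=max(blobs(k),key=np.sum)
    A=np.c_[a[k],bb[k],Z[k]];print("dry",A.min(0).round(3),A.max(0).round(3))
    T=A[A[:,2]>.1123-(A[:,0]-.08)*0.2236-.01]
    for x0 in np.arange(.02,.16,.01):
        j=abs(A[:,0]-x0)<.005
        if j.sum()>3:print(round(x0,3),A[j,1].min().round(4),A[j,1].max().round(4),np.percentile(A[j,2],80).round(4),end=" | ")
    print()
E
```

```text
scene pan [0.4314 0.3246] [0.1539 0.1548] 5.1
beaker [0.525 0.373 0.045] [0.52 0.33 0.02] [0.534 0.436 0.067]
beaker [0.607 0.457 0.065] [0.57  0.42  0.021] [0.646 0.49  0.098]
prof -0.1 [(-60, 5), (-55, 4), (-50, 6), (-45, 6), (-30, 16), (-25, 18), (-20, 17), (-15, 16), (-10, 17), (-5, 16), (10, 14), (15, 16), (20, 16), (25, 16), (30, 17), (35, 19), (40, 19), (45, 18), (50, 18), (55, 25), (60, 95), (65, 96), (70, 47), (75, 18), (80, 19), (95, 16), (100, 18), (120, 13), (125, 74), (130, 81), (135, 82), (140, 17), (145, 17), (150, 18), (155, 91), (160, 92), (180, 64), (185, 65), (190, 64), (195, 65), (200, 66), (205, 64), (210, 64), (215, 65), (220, 64), (225, 65), (230, 66), (235, 63), (240, 64)]
prof 0.0 [(-60, 7), (-55, 6), (-50, 5), (-45, 7), (-40, 7), (-35, 13), (-30, 18), (-25, 19), (-20, 17), (-15, 18), (-10, 19), (-5, 17), (0, 21), (5, 11), (10, 16), (15, 17), (20, 17), (25, 18), (30, 17), (35, 18), (40, 18), (45, 17), (50, 17), (55, 19), (60, 95), (65, 97), (70, 19), (75, 17), (80, 17), (90, 11), (95, 16), (100, 17), (120, 12), (125, 76), (130, 80), (135, 82), (140, 16), (145
[... 1691 characters left out ...]
16), (110, 17), (115, 15), (120, 16), (125, 17), (130, 80), (135, 80), (140, 15), (150, 70), (155, 88), (160, 91), (165, 89), (180, 62), (185, 63), (190, 64), (195, 65), (200, 64), (205, 65), (210, 74), (215, 79), (220, 81), (225, 83), (230, 81), (235, 83), (240, 80)]
dry [ 0.043 -0.143  0.088] [ 0.163 -0.061  0.125]
0.04 -0.1332 -0.1118 0.1094 | 0.05 -0.1323 -0.11 0.122 | 0.06 -0.1432 -0.0614 0.1189 | 0.07 -0.1421 -0.0606 0.1159 | 0.08 -0.1332 -0.1102 0.1152 | 0.09 -0.1321 -0.1098 0.1132 | 0.1 -0.1339 -0.1098 0.1109 | 0.11 -0.1324 -0.1099 0.11 | 0.12 -0.1334 -0.1095 0.1077 | 0.13 -0.1319 -0.11 0.1043 | 0.14 -0.1339 -0.1095 0.1015 | 0.15 -0.1317 -0.1101 0.1014 | 0.16 -0.1347 -0.0961 0.0918 |
```

```bash
cat >>h.py <<'E'
from scipy.spatial.transform import Rotation as Ro, Slerp
import json
O=np.array([.5564,-.0079,.085]);Y0=-.18
def rot(deg,tilt=0): # tool down, tool x at yaw deg; tilt>0 leans tool x upward
    return Ro.from_euler('z',deg,degrees=True)*Ro.from_matrix(np.array([[1,0,0],[0,-1,0],[0,0,-1.]]))*Ro.from_euler('y',tilt)
BED=Ro.from_euler('z',Y0)*Ro.from_euler('y',.22)
def bed(x,y,z):return O+BED.apply([x,y,z])
def plan(wps,start=None,step=.041):
    o=arm.get_obs();p=o["position"];r=Ro.from_matrix(o["orientation"])
    if start:p,r=np.array(start[0]),start[1]
    for w in wps:
        q,s,g=np.array(w[0]),w[1],w[2];st=w[3] if len(w)>3 else step
        n=max(1,int(np.ceil(np.linalg.norm(q-p)/st-.02)),int(np.ceil((r.inv()*s).magnitude()/np.radians(7.1)-.02)))
        S=Slerp([0,1],Ro.concatenate([r,s]))
        print("#",np.round(q,4),n)
        for i in range(n):
            a,b=S(i/n),S((i+1)/n)
            print(json.dumps({"gripper":g,"delta_pos":(a.inv().apply((q-p)/n)/.15).round(3).tolist(),"angular":(np.degrees((a.inv()*b).as_rotvec())/30).round(3).tolist()}))
        p,r=q,s
E
python3 - <<'E'
from h import *
W=rot(160.1)
plan([([.419,.309,.135],W,1),([.419,.309,.081],W,1)])
print("stand")
S=rot(170.3)
plan([([.419,.309,.15],W,.2),([.6266,.2705,.15],S,.2),([.6266,.2705,.052],S,.2)],([.419,.309,.081],W))
E
```

```text
# [0.419 0.309 0.135] 8
{"gripper": 1, "delta_pos": [-0.241, -0.076, 0.08], "angular": [-0.0, -0.0, 0.0]}
{"gripper": 1, "delta_pos": [-0.241, -0.076, 0.08], "angular": [-0.0, -0.0, 0.0]}
{"gripper": 1, "delta_pos": [-0.241, -0.076, 0.08], "angular": [-0.0, -0.0, 0.0]}
{"gripper": 1, "delta_pos": [-0.241, -0.076, 0.08], "angular": [-0.0, -0.0, 0.0]}
{"gripper": 1, "delta_pos": [-0.241, -0.076, 0.08], "angular": [-0.0, -0.0, 0.0]}
{"gripper": 1, "delta_pos": [-0.241, -0.076, 0.08], "angular": [-0.0, -0.0, 0.0]}
{"gripper": 1, "delta_pos": [-0.241, -0.076, 0.08], "angular": [-0.0, -0.0, 0.0]}
{"gripper": 1, "delta_pos": [-0.241, -0.076, 0.08], "angular": [-0.0, -0.0, 0.0]}
# [0.419 0.309 0.081] 2
{"gripper": 1, "delta_pos": [0.0, 0.0, 0.18], "angular": [0.0, 0.0, 0.0]}
{"gripper": 1, "delta_pos": [0.0, 0.0, 0.18], "angular": [0.0, 0.0, 0.0]}
stand
# [0.419 0.309 0.15 ] 2
{"gripper": 0.2, "delta_pos": [0.0, 0.0, -0.23], "angular": [0.0, 0.0, 0.0]}
{"gripper": 0.2, "delta_pos": [0.0, 0.0, -0.23], "angular": [0.0, 0.0, 0.0]}
# [0.6266 0.2705 0.15  ] 6
{"gripper": 0.2, "delta_pos": [-0.231, 0.038, 0.0], "angular": [0.0, 0.0, -0.057]}
{"gripper": 0.2, "delta_pos": [-0.232, 0.031, 0.0], "angular": [0.0, 0.0, -0.057]}
{"gripper": 0.2, "delta_pos": [-0.233, 0.024, 0.0], "angular": [0.0, 0.0, -0.057]}
{"gripper": 0.2, "delta_pos": [-0.234, 0.018, 0.0], "angular": [0.0, 0.0, -0.057]}
{"gripper": 0.2, "delta_pos": [-0.234, 0.011, 0.0], "angular": [0.0, 0.0, -0.057]}
{"gripper": 0.2, "delta_pos": [-0.235, 0.004, 0.0], "angular": [0.0, 0.0, -0.057]}
# [0.6266 0.2705 0.052 ] 3
{"gripper": 0.2, "delta_pos": [0.0, 0.0, 0.218], "angular": [0.0, 0.0, 0.0]}
{"gripper": 0.2, "delta_pos": [0.0, 0.0, 0.218], "angular": [0.0, 0.0, 0.0]}
{"gripper": 0.2, "delta_pos": [0.0, 0.0, 0.218], "angular": [0.0, 0.0, 0.0]}
```

Emit:
jog_arm(
  rows=[
    {"gripper": 1,"delta_pos": [-0.241,-0.076,0.08],"angular": [0,0,0]},
    {"gripper": 1,"delta_pos": [-0.241,-0.076,0.08],"angular": [0,0,0]},
    {"gripper": 1,"delta_pos": [-0.241,-0.076,0.08],"angular": [0,0,0]},
    {"gripper": 1,"delta_pos": [-0.241,-0.076,0.08],"angular": [0,0,0]},
  ],
  newtons=60,
)

```text
time: 0.43
position: [0.2996, 0.4006, 0.1826]
orientation: [[-0.941, 0.339, -0.0], [0.339, 0.941, -0.0], [0.0, -0.0, -1.0]]
force: [1.1, 0.6, -0.1]
width: 0.997
grip_force: 0.0
```

Emit:
jog_arm(
  rows=[
    {"gripper": 1,"delta_pos": [-0.241,-0.076,0.08],"angular": [0,0,0]},
    {"gripper": 1,"delta_pos": [-0.241,-0.076,0.08],"angular": [0,0,0]},
    {"gripper": 1,"delta_pos": [-0.241,-0.076,0.08],"angular": [0,0,0]},
    {"gripper": 1,"delta_pos": [-0.241,-0.076,0.08],"angular": [0,0,0]},
    {"gripper": 1,"delta_pos": [0,0,0],"angular": [0,0,0]},
  ],
)

```text
time: 0.85
position: [0.4231, 0.3053, 0.1329]
orientation: [[-0.939, 0.345, -0.001], [0.345, 0.939, -0.003], [0.0, -0.003, -1.0]]
force: [0.3, -1.3, -0.4]
width: 1.003
grip_force: 0.0
```

Emit:
jog_arm(
  rows=[
    {"gripper": 1,"delta_pos": [0.01,0.02,0.18],"angular": [0,0,0]},
    {"gripper": 1,"delta_pos": [0,0,0.17],"angular": [0,0,0]},
    {"gripper": 1,"delta_pos": [0,0,0],"angular": [0,0,0]},
    {"gripper": 0.1,"delta_pos": [0,0,0],"angular": [0,0,0]},
    {"gripper": 0.1,"delta_pos": [0,0,0],"angular": [0,0,0]},
  ],
)

```text
time: 1.27
position: [0.4193, 0.3136, 0.0838]
orientation: [[-0.941, 0.339, 0.001], [0.339, 0.941, 0.001], [-0.001, 0.001, -1.0]]
force: [-0.2, -1.2, -0.8]
width: 0.747
grip_force: 0.0
```

Emit:
jog_arm(
  rows=[
    {"gripper": 0.1,"delta_pos": [0,0,0],"angular": [0,0,0]},
    {"gripper": 0.1,"delta_pos": [0,0,0],"angular": [0,0,0]},
    {"gripper": 0.1,"delta_pos": [0,0,0],"angular": [0,0,0]},
    {"gripper": 0.1,"delta_pos": [0,0,0],"angular": [0,0,0]},
    {"gripper": 0.1,"delta_pos": [0,0,0],"angular": [0,0,0]},
  ],
)

```text
time: 1.68
position: [0.4195, 0.3134, 0.0843]
orientation: [[-0.941, 0.34, 0.002], [0.34, 0.941, 0.001], [-0.001, 0.002, -1.0]]
force: [-1.4, -1.5, 7.9]
width: 0.337
grip_force: 61.6
```

Emit:
jog_arm(
  rows=[
    {"gripper": 0.1,"delta_pos": [0,0,-0.1],"angular": [0,0,0]},
    {"gripper": 0.1,"delta_pos": [0,0,-0.17],"angular": [0,0,0]},
    {"gripper": 0.1,"delta_pos": [0,0,-0.17],"angular": [0,0,0]},
    {"gripper": 0.1,"delta_pos": [0,0,0],"angular": [0,0,0]},
  ],
)

```text
time: 2.02
position: [0.4211, 0.3144, 0.1533]
orientation: [[-0.94, 0.34, 0.007], [0.34, 0.941, 0.004], [-0.006, 0.006, -1.0]]
force: [1.0, 0.3, -2.6]
width: 0.341
grip_force: 60.3
```

```bash
python3 - <<'E'
from h import *
S=rot(170.3)
plan([([.6266,.2705,.15],S,.1),([.6266,.2705,.0548],S,.1)])
E
```

```text
# [0.6266 0.2705 0.15  ] 6
{"gripper": 0.1, "delta_pos": [-0.231, 0.032, 0.005], "angular": [0.002, 0.002, -0.056]}
{"gripper": 0.1, "delta_pos": [-0.232, 0.025, 0.005], "angular": [0.002, 0.002, -0.056]}
{"gripper": 0.1, "delta_pos": [-0.233, 0.018, 0.005], "angular": [0.002, 0.002, -0.056]}
{"gripper": 0.1, "delta_pos": [-0.233, 0.011, 0.004], "angular": [0.002, 0.002, -0.056]}
{"gripper": 0.1, "delta_pos": [-0.233, 0.004, 0.004], "angular": [0.002, 0.002, -0.056]}
{"gripper": 0.1, "delta_pos": [-0.233, -0.003, 0.004], "angular": [0.002, 0.002, -0.056]}
# [0.6266 0.2705 0.0548] 3
{"gripper": 0.1, "delta_pos": [0.0, 0.0, 0.212], "angular": [0.0, 0.0, 0.0]}
{"gripper": 0.1, "delta_pos": [0.0, 0.0, 0.212], "angular": [0.0, 0.0, 0.0]}
{"gripper": 0.1, "delta_pos": [0.0, 0.0, 0.212], "angular": [0.0, 0.0, 0.0]}
```

Emit:
jog_arm(
  rows=[
    {"gripper": 0.1,"delta_pos": [-0.231,0.032,0],"angular": [0,0,-0.056]},
    {"gripper": 0.1,"delta_pos": [-0.232,0.025,0],"angular": [0,0,-0.056]},
    {"gripper": 0.1,"delta_pos": [-0.233,0.018,0],"angular": [0,0,-0.056]},
    {"gripper": 0.1,"delta_pos": [-0.233,0.011,0],"angular": [0,0,-0.056]},
    {"gripper": 0.1,"delta_pos": [-0.233,0.004,0],"angular": [0,0,-0.056]},
  ],
)

```text
time: 2.43
position: [0.591, 0.2757, 0.1472]
orientation: [[-0.98, 0.197, -0.002], [0.197, 0.98, -0.0], [0.002, -0.001, -1.0]]
force: [0.3, -0.1, -3.1]
width: 0.336
grip_force: 60.1
```

Emit:
jog_arm(
  rows=[
    {"gripper": 0.1,"delta_pos": [-0.233,-0.003,0],"angular": [0,0,-0.056]},
    {"gripper": 0.1,"delta_pos": [0,0,0.2],"angular": [0,0,0]},
    {"gripper": 0.1,"delta_pos": [0,0,0.2],"angular": [0,0,0]},
    {"gripper": 0.1,"delta_pos": [0,0,0],"angular": [0,0,0]},
    {"gripper": 0.1,"delta_pos": [0,0,0],"angular": [0,0,0]},
  ],
)

```text
time: 2.85
position: [0.6222, 0.2684, 0.0857]
orientation: [[-0.985, 0.17, -0.007], [0.17, 0.985, -0.002], [0.006, -0.003, -1.0]]
force: [0.9, 0.6, -2.1]
width: 0.333
grip_force: 60.4
```

```bash
cat >look.py <<'E'
from h import *
import sys
def look(tag,names=("scene","top"),keys=("red","brass","blk","wbar","grn")):
  for n in names:
    c=arm.capture(n);np.savez(f"{n}_{tag}.npz",**c);P=cloud(c);h,s,v=np.moveaxis(hsv(c),2,0);X,Y,Z=np.moveaxis(P,2,0)
    W=(X>.2)&(X<1)&(abs(Y)<.6)
    ms={"red":((h<12)|(h>170))&(s>110)&W&(v>60)&(Z<.14),"brass":(h>12)&(h<30)&(s>80)&W&(Y>.14),"blk":(v<45)&W&(abs(X-.63)<.06)&(abs(Y-.27)<.05)&(Z>.035)&(Z<.055),
    "wbar":(s<60)&(v>110)&W&(Z>.082)&(Z<.2)&(Y<.45),"grn":(h>45)&(h<85)&(s>90)&W}
    for k in keys:
        for b in blobs(ms[k],40):
            zz=Z[b];top=np.percentile(zz,85);bb=b&(abs(Z-top)<.008);vv,uu=np.nonzero(b)
            print(n,k,b.sum(),"px",int(uu.mean()),int(vv.mean()),"top",round(top,3),*rect(P[bb][:,:2]))
if __name__=="__main__":look(sys.argv[1],keys=sys.argv[2].split(","))
E
python3 look.py s1 brass,blk; python3 -c "from h import *;print(arm.get_obs()['position'],arm.get_obs()['orientation'])"
```

```text
scene brass 138 px 389 201 top 0.11 [0.6219 0.268 ] [0.0295 0.0608] -12.4
scene blk 63 px 386 213 top 0.049 [0.6312 0.2695] [0.0256 0.045 ] -10.8
[0.62474148 0.26953239 0.09006286] [[-9.85512077e-01  1.69596767e-01  1.69808498e-03]
 [ 1.69598027e-01  9.85513123e-01  6.26973050e-04]
 [-1.56715243e-03  9.05881375e-04 -9.99998362e-01]]
```

Emit:
jog_arm(
  rows=[
    {"gripper": 0.1,"delta_pos": [-0.025,0.01,0.1],"angular": [0,0,0]},
    {"gripper": 0.1,"delta_pos": [0,0,0.08],"angular": [0,0,0]},
    {"gripper": 0.1,"delta_pos": [0,0,0.03],"angular": [0,0,0]},
    {"gripper": 0.1,"delta_pos": [0,0,0.01],"angular": [0,0,0]},
    {"gripper": 0.1,"delta_pos": [0,0,0.0],"angular": [0,0,0]},
  ],
)

```text
time: 3.37
position: [0.6279, 0.2699, 0.0552]
orientation: [[-0.985, 0.17, -0.001], [0.17, 0.985, -0.0], [0.001, -0.0, -1.0]]
force: [0.9, -0.6, -3.6]
width: 0.337
grip_force: 60.5
```

Emit:
jog_arm(
  rows=[
    {"gripper": 0.1,"delta_pos": [0,0,0.01],"angular": [0,0,0]},
    {"gripper": 0.1,"delta_pos": [0,0,0],"angular": [0,0,0]},
    {"gripper": 0.1,"delta_pos": [0,0,0],"angular": [0,0,0]},
  ],
)

```text
time: 3.62
position: [0.6284, 0.2699, 0.0546]
orientation: [[-0.985, 0.17, 0.0], [0.17, 0.985, 0.0], [-0.0, 0.0, -1.0]]
force: [-0.2, -0.5, -4.2]
width: 0.338
grip_force: 60.5
```

Emit:
jog_arm(
  rows=[
    {"gripper": 0.1,"delta_pos": [0,0,0.01],"angular": [0,0,0]},
    {"gripper": 0.1,"delta_pos": [0,0,0.007],"angular": [0,0,0]},
    {"gripper": 0.1,"delta_pos": [0,0,0],"angular": [0,0,0]},
  ],
)

```text
time: 3.87
position: [0.6286, 0.27, 0.0543]
orientation: [[-0.985, 0.17, 0.002], [0.17, 0.985, 0.0], [-0.002, 0.001, -1.0]]
force: [-5.2, -1.7, 9.4]
width: 0.335
grip_force: 62.1
```

Contact. Release and rise.

Emit:
jog_arm(
  rows=[
    {"gripper": 0.6,"delta_pos": [0,0,-0.01],"angular": [0,0,0]},
    {"gripper": 0.6,"delta_pos": [0,0,0],"angular": [0,0,0]},
    {"gripper": 0.6,"delta_pos": [0,0,0],"angular": [0,0,0]},
    {"gripper": 0.6,"delta_pos": [0,0,0],"angular": [0,0,0]},
    {"gripper": 0.6,"delta_pos": [0,0,0],"angular": [0,0,0]},
  ],
)

```text
time: 4.28
position: [0.6283, 0.2699, 0.0532]
orientation: [[-0.985, 0.17, 0.0], [0.17, 0.985, 0.0], [-0.0, 0.0, -1.0]]
force: [-0.2, 0.5, 0.1]
width: 0.598
grip_force: 0.0
```

Emit:
jog_arm(
  rows=[
    {"gripper": 0.6,"delta_pos": [0,0,-0.15],"angular": [0,0,0]},
    {"gripper": 0.6,"delta_pos": [0,0,-0.25],"angular": [0,0,0]},
    {"gripper": 0.6,"delta_pos": [0,0,-0.25],"angular": [0,0,0]},
    {"gripper": 0.6,"delta_pos": [0.2,0,-0.15],"angular": [0,0,0]},
    {"gripper": 0.6,"delta_pos": [0.2,-0.1,0],"angular": [0,0,0]},
  ],
)

```text
time: 4.7
position: [0.5696, 0.2676, 0.1789]
orientation: [[-0.985, 0.17, 0.011], [0.17, 0.985, 0.005], [-0.01, 0.007, -1.0]]
force: [0.1, 0.1, -0.0]
width: 0.604
grip_force: 0.0
```

```bash
python3 look.py s2 brass,wbar,red; python3 - <<'E'
from h import *
R=rot(169.7,.22); print(R.as_matrix().round(2))
d=bed(0,-.122,12e-3);print("dry ctr",d)
t=bed(0,-.122,.0);up=bed(0,-.122,.06)
plan([(list(up),R,.7),(list(bed(0,-.122,.002)),R,.7)])
E
```

```text
scene brass 158 px 388 206 top 0.079 [0.6294 0.2671] [0.0286 0.059 ] -13.4
scene wbar 268 px 260 205 top 0.119 [ 0.5186 -0.1266] [0.0226 0.0774] -12.6
scene red 145 px 208 213 top 0.032 [ 0.4575 -0.2955] [0.0222 0.1013] -76.0
scene red 163 px 209 234 top 0.032 [ 0.5398 -0.304 ] [0.0211 0.1018] -86.4
top brass 81 px 260 171 top 0.077 [0.6343 0.258 ] [0.0076 0.0461] -9.2
top wbar 299 px 392 206 top 0.118 [ 0.5199 -0.1256] [0.0229 0.0756] -9.7
top wbar 117 px 339 208 top 0.095 [0.5278 0.0187] [0.0051 0.2461] 79.6
top red 298 px 446 210 top 0.031 [ 0.54   -0.3051] [0.0236 0.1101] -85.8
top red 281 px 444 237 top 0.031 [ 0.4571 -0.2974] [0.0224 0.1099] -78.9
[[-0.96  0.18 -0.21]
 [ 0.17  0.98  0.04]
 [ 0.22  0.   -0.98]]
dry ctr [ 0.53713484 -0.12839777  0.09671077]
# [ 0.5474 -0.1303  0.1436] 10
{"gripper": 0.7, "delta_pos": [-0.035, -0.261, 0.02], "angular": [-0.001, 0.041, 0.002]}
{"gripper": 0.7, "delta_pos": [-0.036, -0.261, 0.019], "angular": [-0.001, 0.041, 0.002]}
{"gripper": 0.7, "delta_pos": [-0.037, -0.261, 0.018], "angular": [-0.001, 0.041, 0.002]}
{"gripper": 0.7, "delta_pos": [-0.037, -0.261, 0.018], "angular": [-0.001, 0.041, 0.002]}
{"gripper": 0.7, "delta_pos": [-0.038, -0.261, 0.017], "angular": [-0.001, 0.041, 0.002]}
{"gripper": 0.7, "delta_pos": [-0.039, -0.261, 0.016], "angular": [-0.001, 0.041, 0.002]}
{"gripper": 0.7, "delta_pos": [-0.039, -0.261, 0.015], "angular": [-0.001, 0.041, 0.002]}
{"gripper": 0.7, "delta_pos": [-0.04, -0.261, 0.014], "angular": [-0.001, 0.041, 0.002]}
{"gripper": 0.7, "delta_pos": [-0.04, -0.261, 0.013], "angular": [-0.001, 0.041, 0.002]}
{"gripper": 0.7, "delta_pos": [-0.041, -0.261, 0.012], "angular": [-0.001, 0.041, 0.002]}
# [ 0.535 -0.128  0.087] 2
{"gripper": 0.7, "delta_pos": [-0.0, 0.0, 0.193], "angular": [0.0, 0.0, 0.0]}
{"gripper": 0.7, "delta_pos": [-0.0, 0.0, 0.193], "angular": [0.0, 0.0, 0.0]}
```

Emit:
jog_arm(
  rows=[
    {"gripper": 0.7,"delta_pos": [-0.035,-0.261,0.02],"angular": [0,0.041,0.002]},
    {"gripper": 0.7,"delta_pos": [-0.036,-0.261,0.019],"angular": [0,0.041,0.002]},
    {"gripper": 0.7,"delta_pos": [-0.037,-0.261,0.018],"angular": [0,0.041,0.002]},
    {"gripper": 0.7,"delta_pos": [-0.037,-0.261,0.018],"angular": [0,0.041,0.002]},
    {"gripper": 0.7,"delta_pos": [-0.038,-0.261,0.017],"angular": [0,0.041,0.002]},
  ],
)

```text
time: 5.22
position: [0.5593, 0.0661, 0.158]
orientation: [[-0.979, 0.175, -0.106], [0.174, 0.985, 0.019], [0.108, -0.0, -0.994]]
force: [1.0, 0.6, -0.3]
width: 0.706
grip_force: 0.0
```

Emit:
jog_arm(
  rows=[
    {"gripper": 0.7,"delta_pos": [-0.039,-0.261,0.016],"angular": [0,0.041,0.002]},
    {"gripper": 0.7,"delta_pos": [-0.039,-0.261,0.015],"angular": [0,0.041,0.002]},
    {"gripper": 0.7,"delta_pos": [-0.04,-0.261,0.014],"angular": [0,0.041,0.002]},
    {"gripper": 0.7,"delta_pos": [-0.04,-0.261,0.013],"angular": [0,0.041,0.002]},
    {"gripper": 0.7,"delta_pos": [-0.041,-0.261,0.012],"angular": [0,0.041,0.002]},
  ],
)

```text
time: 5.63
position: [0.5521, -0.132, 0.1431]
orientation: [[-0.961, 0.181, -0.211], [0.177, 0.984, 0.038], [0.214, -0.001, -0.977]]
force: [1.9, -0.4, 0.1]
width: 0.697
grip_force: 0.0
```

Emit:
jog_arm(
  rows=[
    {"gripper": 0.7,"delta_pos": [0,0,0],"angular": [0,0,0]},
    {"gripper": 0.7,"delta_pos": [0,0,0],"angular": [0,0,0]},
  ],
)

```text
time: 5.8
position: [0.5521, -0.1322, 0.1425]
orientation: [[-0.96, 0.184, -0.21], [0.18, 0.983, 0.039], [0.214, -0.001, -0.977]]
force: [-0.2, 0.5, 0.6]
width: 0.704
grip_force: 0.0
```

```bash
python3 - <<'E'
from h import *
R=rot(169.7,.22)
plan([(list(bed(0,-.122,-.003)),R,.7)],step=.03)
E
```

```text
# [ 0.5339 -0.1278  0.0821] 3
{"gripper": 0.7, "delta_pos": [0.012, 0.002, 0.14], "angular": [0.0, 0.003, -0.004]}
{"gripper": 0.7, "delta_pos": [0.012, 0.002, 0.14], "angular": [0.0, 0.003, -0.004]}
{"gripper": 0.7, "delta_pos": [0.011, 0.002, 0.14], "angular": [0.0, 0.003, -0.004]}
```

Emit:
jog_arm(
  rows=[
    {"gripper": 0.7,"delta_pos": [0.012,0.002,0.14],"angular": [0,0.003,-0.004]},
    {"gripper": 0.7,"delta_pos": [0.012,0.002,0.14],"angular": [0,0.003,-0.004]},
    {"gripper": 0.7,"delta_pos": [0.011,0.002,0.14],"angular": [0,0.003,-0.004]},
    {"gripper": 0.7,"delta_pos": [0,0,0],"angular": [0,0,0]},
    {"gripper": 0.1,"delta_pos": [0,0,0],"angular": [0,0,0]},
  ],
)

```text
time: 6.22
position: [0.5337, -0.1243, 0.0828]
orientation: [[-0.961, 0.173, -0.216], [0.169, 0.985, 0.039], [0.219, 0.001, -0.976]]
force: [0.2, -0.2, 0.8]
width: 0.576
grip_force: 0.0
```

Emit:
jog_arm(
  rows=[
    {"gripper": 0.1,"delta_pos": [0,0,0],"angular": [0,0,0]},
    {"gripper": 0.1,"delta_pos": [0,0,0],"angular": [0,0,0]},
    {"gripper": 0.1,"delta_pos": [0,0,0],"angular": [0,0,0]},
    {"gripper": 0.1,"delta_pos": [0,0,0],"angular": [0,0,0]},
    {"gripper": 0.1,"delta_pos": [0,0,0],"angular": [0,0,0]},
  ],
)

```text
time: 6.63
position: [0.5355, -0.1257, 0.0848]
orientation: [[-0.962, 0.174, -0.21], [0.17, 0.985, 0.037], [0.214, 0.0, -0.977]]
force: [2.9, 0.7, 6.0]
width: 0.271
grip_force: 59.7
```

```bash
python3 - <<'E'
from h import *
o=arm.get_obs();p=o["position"];zb=BED.inv().apply(p-O);print("tcp in bed",zb.round(4))
D=rot(169.7,.22);F=rot(169.7,0)
h=.087-(.012-zb[2]);print("place tcp z",h)
a=p+BED.apply([0,0,.06])
plan([(list(a),D,.1),([.4335,.3249,h+.07],F,.1),([.4335,.3249,h+.006],F,.1)])
E
```

```text
tcp in bed [ 5.000e-04 -1.197e-01 -1.000e-04]
place tcp z 0.07488178141468865
# [ 0.5483 -0.128   0.1433] 2
{"gripper": 0.1, "delta_pos": [-0.001, -0.0, -0.2], "angular": [-0.001, 0.005, 0.004]}
{"gripper": 0.1, "delta_pos": [-0.0, -0.0, -0.2], "angular": [-0.001, 0.005, 0.004]}
# [0.4335 0.3249 0.1449] 12
{"gripper": 0.1, "delta_pos": [0.105, 0.236, 0.023], "angular": [0.0, -0.035, -0.0]}
{"gripper": 0.1, "delta_pos": [0.106, 0.236, 0.021], "angular": [0.0, -0.035, 0.0]}
{"gripper": 0.1, "delta_pos": [0.106, 0.236, 0.019], "angular": [0.0, -0.035, 0.0]}
{"gripper": 0.1, "delta_pos": [0.106, 0.236, 0.017], "angular": [0.0, -0.035, 0.0]}
{"gripper": 0.1, "delta_pos": [0.107, 0.236, 0.015], "angular": [-0.0, -0.035, 0.0]}
{"gripper": 0.1, "delta_pos": [0.107, 0.236, 0.013], "angular": [0.0, -0.035, 0.0]}
{"gripper": 0.1, "delta_pos": [0.107, 0.236, 0.011], "angular": [-0.0, -0.035, -0.0]}
{"gripper": 0.1, "delta_pos": [0.107, 0.236, 0.009], "angular": [0.0, -0.035, 0.0]}
{"gripper": 0.1, "delta_pos": [0.108, 0.236, 0.007], "angular": [-0.0, -0.035, -0.0]}
{"gripper": 0.1, "delta_pos": [0.108, 0.236, 0.005], "angular": [0.0, -0.035, 0.0]}
{"gripper": 0.1, "delta_pos": [0.108, 0.236, 0.003], "angular": [0.0, -0.035, 0.0]}
{"gripper": 0.1, "delta_pos": [0.108, 0.236, 0.001], "angular": [0.0, -0.035, 0.0]}
# [0.4335 0.3249 0.0809] 2
{"gripper": 0.1, "delta_pos": [0.0, 0.0, 0.213], "angular": [0.0, 0.0, 0.0]}
{"gripper": 0.1, "delta_pos": [0.0, 0.0, 0.213], "angular": [0.0, 0.0, 0.0]}
```

Emit:
jog_arm(
  rows=[
    {"gripper": 0.1,"delta_pos": [0,0,-0.1],"angular": [0,0,0]},
    {"gripper": 0.1,"delta_pos": [0,0,-0.2],"angular": [0,0,0]},
    {"gripper": 0.1,"delta_pos": [0,0,-0.15],"angular": [0,0,0]},
    {"gripper": 0.1,"delta_pos": [0.106,0.236,0.02],"angular": [0,-0.035,0]},
    {"gripper": 0.1,"delta_pos": [0.106,0.236,0.02],"angular": [0,-0.035,0]},
  ],
)

```text
time: 7.05
position: [0.5303, -0.0537, 0.1511]
orientation: [[-0.969, 0.178, -0.174], [0.175, 0.984, 0.032], [0.177, 0.0, -0.984]]
force: [0.5, 1.4, -2.0]
width: 0.268
grip_force: 59.1
```

Emit:
jog_arm(
  rows=[
    {"gripper": 0.1,"delta_pos": [0.106,0.236,0.019],"angular": [0,-0.035,0]},
    {"gripper": 0.1,"delta_pos": [0.106,0.236,0.017],"angular": [0,-0.035,0]},
    {"gripper": 0.1,"delta_pos": [0.107,0.236,0.015],"angular": [0,-0.035,0]},
    {"gripper": 0.1,"delta_pos": [0.107,0.236,0.013],"angular": [0,-0.035,0]},
    {"gripper": 0.1,"delta_pos": [0.107,0.236,0.011],"angular": [0,-0.035,0]},
  ],
)

```text
time: 7.47
position: [0.4794, 0.1371, 0.1507]
orientation: [[-0.981, 0.175, -0.088], [0.174, 0.985, 0.016], [0.09, 0.001, -0.996]]
force: [1.1, 0.1, -0.5]
width: 0.269
grip_force: 59.0
```

Emit:
jog_arm(
  rows=[
    {"gripper": 0.1,"delta_pos": [0.107,0.236,0.009],"angular": [0,-0.035,0]},
    {"gripper": 0.1,"delta_pos": [0.108,0.236,0.007],"angular": [0,-0.035,0]},
    {"gripper": 0.1,"delta_pos": [0.108,0.236,0.005],"angular": [0,-0.035,0]},
    {"gripper": 0.1,"delta_pos": [0.108,0.236,0.003],"angular": [0,-0.035,0]},
    {"gripper": 0.1,"delta_pos": [0.108,0.236,0.001],"angular": [0,-0.035,0]},
  ],
)

```text
time: 7.88
position: [0.4304, 0.3257, 0.1514]
orientation: [[-0.985, 0.174, 0.002], [0.174, 0.985, 0.0], [-0.002, 0.001, -1.0]]
force: [0.8, 0.4, -1.6]
width: 0.271
grip_force: 59.0
```

Emit:
jog_arm(
  rows=[
    {"gripper": 0.1,"delta_pos": [0,0,0],"angular": [0,0,0]},
    {"gripper": 0.1,"delta_pos": [0,0,0],"angular": [0,0,0]},
    {"gripper": 0.1,"delta_pos": [0,0,0],"angular": [0,0,0]},
  ],
)

```text
time: 8.13
position: [0.4311, 0.3237, 0.151]
orientation: [[-0.985, 0.173, 0.0], [0.173, 0.985, -0.0], [-0.0, -0.0, -1.0]]
force: [-0.3, 0.2, -1.4]
width: 0.269
grip_force: 59.3
```

```bash
python3 - <<'E'
from h import *
from look import look
look("s3",("scene","top"),("wbar","red"))
plan([([.4335,.3249,.081],rot(169.7),.1)],step=.025)
E
```

```text
scene wbar 78 px 385 138 top 0.18 [0.4359 0.3236] [0.0211 0.0694] -9.4
scene red 147 px 208 213 top 0.032 [ 0.4569 -0.2958] [0.022  0.1011] -78.6
scene red 167 px 209 234 top 0.032 [ 0.541  -0.3038] [0.0211 0.1017] -86.3
top wbar 94 px 337 207 top 0.095 [0.528  0.0197] [0.0053 0.2194] 79.8
top wbar 45 px 219 253 top 0.177 [0.3888 0.3369] [0.0133 0.0263] -6.3
top red 295 px 446 210 top 0.031 [ 0.5401 -0.3056] [0.0233 0.1095] -86.3
top red 279 px 444 237 top 0.032 [ 0.457  -0.2963] [0.0224 0.1077] -78.9
# [0.4335 0.3249 0.081 ] 3
{"gripper": 0.1, "delta_pos": [-0.003, 0.005, 0.156], "angular": [-0.0, 0.0, 0.002]}
{"gripper": 0.1, "delta_pos": [-0.003, 0.005, 0.156], "angular": [-0.0, 0.0, 0.002]}
{"gripper": 0.1, "delta_pos": [-0.003, 0.005, 0.156], "angular": [-0.0, 0.0, 0.002]}
```

Emit:
jog_arm(
  rows=[
    {"gripper": 0.1,"delta_pos": [0,0.005,0.156],"angular": [0,0,0]},
    {"gripper": 0.1,"delta_pos": [0,0.005,0.156],"angular": [0,0,0]},
    {"gripper": 0.1,"delta_pos": [0,0,0.156],"angular": [0,0,0]},
    {"gripper": 0.1,"delta_pos": [0,0,0.02],"angular": [0,0,0]},
    {"gripper": 0.1,"delta_pos": [0,0,0],"angular": [0,0,0]},
  ],
)

```text
time: 8.65
position: [0.4318, 0.3239, 0.0771]
orientation: [[-0.984, 0.177, -0.002], [0.177, 0.984, -0.001], [0.001, -0.001, -1.0]]
force: [0.4, 0.2, -1.7]
width: 0.269
grip_force: 59.5
```

Emit:
jog_arm(
  rows=[
    {"gripper": 0.1,"delta_pos": [0,0,0.008],"angular": [0,0,0]},
    {"gripper": 0.1,"delta_pos": [0,0,0],"angular": [0,0,0]},
  ],
)

```text
time: 8.82
position: [0.4324, 0.3251, 0.0775]
orientation: [[-0.985, 0.175, 0.002], [0.175, 0.985, 0.001], [-0.002, 0.001, -1.0]]
force: [-0.0, 0.0, -2.4]
width: 0.268
grip_force: 59.5
```

Emit:
jog_arm(
  rows=[
    {"gripper": 0.1,"delta_pos": [0,0,0.01],"angular": [0,0,0]},
    {"gripper": 0.1,"delta_pos": [0,0,0.006],"angular": [0,0,0]},
    {"gripper": 0.1,"delta_pos": [0,0,0],"angular": [0,0,0]},
  ],
)

```text
time: 9.07
position: [0.4321, 0.3255, 0.0752]
orientation: [[-0.985, 0.174, 0.002], [0.174, 0.985, 0.001], [-0.002, 0.001, -1.0]]
force: [0.7, -1.6, 4.0]
width: 0.272
grip_force: 62.4
```

Contact; release, rise and head toward the mat.

Emit:
jog_arm(
  rows=[
    {"gripper": 0.7,"delta_pos": [0,0,0],"angular": [0,0,0]},
    {"gripper": 0.7,"delta_pos": [0,0,0],"angular": [0,0,0]},
    {"gripper": 0.7,"delta_pos": [0,0,0],"angular": [0,0,0]},
    {"gripper": 0.7,"delta_pos": [0,0,0],"angular": [0,0,0]},
    {"gripper": 0.7,"delta_pos": [0,0,0],"angular": [0,0,0]},
  ],
)

```text
time: 9.48
position: [0.4316, 0.3255, 0.0742]
orientation: [[-0.985, 0.174, 0.001], [0.174, 0.985, 0.0], [-0.001, 0.0, -1.0]]
force: [0.3, -0.6, 0.0]
width: 0.699
grip_force: 0.0
```

Emit:
jog_arm(
  rows=[
    {"gripper": 0.7,"delta_pos": [0,0,-0.15],"angular": [0,0,0]},
    {"gripper": 0.7,"delta_pos": [0,0,-0.25],"angular": [0,0,0]},
    {"gripper": 0.7,"delta_pos": [0,0,-0.25],"angular": [0,0,0]},
    {"gripper": 0.7,"delta_pos": [0,-0.26,0],"angular": [0,0,0]},
    {"gripper": 0.7,"delta_pos": [0,-0.26,0],"angular": [0,0,0]},
  ],
)

```text
time: 9.9
position: [0.4193, 0.2494, 0.174]
orientation: [[-0.985, 0.171, 0.007], [0.171, 0.985, 0.003], [-0.006, 0.004, -1.0]]
force: [0.1, -1.4, -0.7]
width: 0.7
grip_force: 0.0
```

```bash
python3 - <<'E'
from h import *
from look import look
look("s4",("scene","top"),("wbar","red"))
A=rot(93.5)
plan([([.540,-.3045,.12],A,.7),([.540,-.3045,.009],A,.7,.037)])
E
```

```text
scene wbar 168 px 381 152 top 0.104 [0.4298 0.3253] [0.0239 0.1183] -10.6
scene red 142 px 208 213 top 0.032 [ 0.4567 -0.2957] [0.0206 0.1011] -80.1
scene red 165 px 209 234 top 0.032 [ 0.5411 -0.304 ] [0.0227 0.1017] -87.3
top red 298 px 446 210 top 0.031 [ 0.5401 -0.3049] [0.0232 0.109 ] -86.0
top red 275 px 444 237 top 0.031 [ 0.457  -0.2967] [0.0225 0.1093] -78.9
# [ 0.54   -0.3045  0.12  ] 14
{"gripper": 0.7, "delta_pos": [-0.104, -0.247, 0.025], "angular": [-0.0, 0.0, 0.182]}
{"gripper": 0.7, "delta_pos": [-0.127, -0.236, 0.025], "angular": [-0.0, 0.0, 0.182]}
{"gripper": 0.7, "delta_pos": [-0.149, -0.223, 0.025], "angular": [-0.0, 0.0, 0.182]}
{"gripper": 0.7, "delta_pos": [-0.169, -0.208, 0.025], "angular": [-0.0, 0.0, 0.182]}
{"gripper": 0.7, "delta_pos": [-0.188, -0.191, 0.025], "angular": [-0.0, 0.0, 0.182]}
{"gripper": 0.7, "delta_pos": [-0.206, -0.172, 0.025], "angular": [-0.0, 0.0, 0.182]}
{"gripper": 0.7, "delta_pos": [-0.221, -0.152, 0.025], "angular": [-0.0, 0.0, 0.182]}
{"gripper": 0.7, "delta_pos": [-0.235, -0.13, 0.025], "angular": [-0.0, 0.0, 0.182]}
{"gripper": 0.7, "delta_pos": [-0.246, -0.107, 0.025], "angular": [-0.0, 0.0, 0.182]}
{"gripper": 0.7, "delta_pos": [-0.255, -0.083, 0.025], "angular": [-0.0, 0.0, 0.182]}
{"gripper": 0.7, "delta_pos": [-0.262, -0.059, 0.025], "angular": [-0.0, 0.0, 0.182]}
{"gripper": 0.7, "delta_pos": [-0.266, -0.034, 0.025], "angular": [-0.0, 0.0, 0.182]}
{"gripper": 0.7, "delta_pos": [-0.268, -0.008, 0.025], "angular": [-0.0, 0.0, 0.182]}
{"gripper": 0.7, "delta_pos": [-0.268, 0.017, 0.025], "angular": [-0.0, 0.0, 0.182]}
# [ 0.54   -0.3045  0.009 ] 3
{"gripper": 0.7, "delta_pos": [0.0, 0.0, 0.247], "angular": [0.0, 0.0, 0.0]}
{"gripper": 0.7, "delta_pos": [0.0, 0.0, 0.247], "angular": [0.0, 0.0, 0.0]}
{"gripper": 0.7, "delta_pos": [0.0, 0.0, 0.247], "angular": [0.0, 0.0, 0.0]}
```

Emit:
jog_arm(
  rows=[
    {"gripper": 0.7,"delta_pos": [-0.104,-0.247,0.01],"angular": [0,0,0.182]},
    {"gripper": 0.7,"delta_pos": [-0.127,-0.236,0.01],"angular": [0,0,0.182]},
    {"gripper": 0.7,"delta_pos": [-0.149,-0.223,0.02],"angular": [0,0,0.182]},
    {"gripper": 0.7,"delta_pos": [-0.169,-0.208,0.02],"angular": [0,0,0.182]},
    {"gripper": 0.7,"delta_pos": [-0.188,-0.191,0.02],"angular": [0,0,0.182]},
  ],
)

```text
time: 10.42
position: [0.4627, 0.0511, 0.1597]
orientation: [[-0.793, 0.61, 0.001], [0.61, 0.793, 0.0], [-0.001, 0.001, -1.0]]
force: [1.0, -0.8, -0.6]
width: 0.703
grip_force: 0.0
```

Emit:
jog_arm(
  rows=[
    {"gripper": 0.7,"delta_pos": [-0.206,-0.172,0.02],"angular": [0,0,0.182]},
    {"gripper": 0.7,"delta_pos": [-0.221,-0.152,0.02],"angular": [0,0,0.182]},
    {"gripper": 0.7,"delta_pos": [-0.235,-0.13,0.025],"angular": [0,0,0.182]},
    {"gripper": 0.7,"delta_pos": [-0.246,-0.107,0.025],"angular": [0,0,0.182]},
    {"gripper": 0.7,"delta_pos": [-0.255,-0.083,0.025],"angular": [0,0,0.182]},
  ],
)

```text
time: 10.83
position: [0.5073, -0.1456, 0.1422]
orientation: [[-0.424, 0.906, 0.001], [0.906, 0.424, 0.0], [-0.0, 0.001, -1.0]]
force: [1.4, 0.2, 0.3]
width: 0.701
grip_force: 0.0
```

Emit:
jog_arm(
  rows=[
    {"gripper": 0.7,"delta_pos": [-0.262,-0.059,0.035],"angular": [0,0,0.182]},
    {"gripper": 0.7,"delta_pos": [-0.266,-0.034,0.04],"angular": [0,0,0.182]},
    {"gripper": 0.7,"delta_pos": [-0.268,-0.008,0.05],"angular": [0,0,0.182]},
    {"gripper": 0.7,"delta_pos": [-0.268,0.017,0.05],"angular": [0,0,0.182]},
    {"gripper": 0.7,"delta_pos": [0,0,0],"angular": [0,0,0]},
  ],
)

```text
time: 11.25
position: [0.5425, -0.3074, 0.1138]
orientation: [[-0.052, 0.999, 0.0], [0.999, 0.052, -0.002], [-0.002, 0.0, -1.0]]
force: [-1.8, 1.0, 0.1]
width: 0.7
grip_force: 0.0
```

Emit:
jog_arm(
  rows=[
    {"gripper": 0.7,"delta_pos": [0,0,0],"angular": [0,0,0]},
    {"gripper": 0.7,"delta_pos": [0,0,0],"angular": [0,0,0]},
  ],
)

```text
time: 11.42
position: [0.5421, -0.3003, 0.1155]
orientation: [[-0.062, 0.998, -0.0], [0.998, 0.062, 0.001], [0.001, -0.0, -1.0]]
force: [-0.1, 0.7, 0.5]
width: 0.7
grip_force: 0.0
```

```bash
python3 - <<'E'
from h import *
plan([([.540,-.3045,.009],rot(93.5),.7,.03)])
E
```

```text
# [ 0.54   -0.3045  0.009 ] 4
{"gripper": 0.7, "delta_pos": [-0.007, -0.004, 0.178], "angular": [-0.0, -0.001, 0.0]}
{"gripper": 0.7, "delta_pos": [-0.007, -0.004, 0.178], "angular": [-0.0, -0.001, 0.0]}
{"gripper": 0.7, "delta_pos": [-0.007, -0.004, 0.178], "angular": [-0.0, -0.001, 0.0]}
{"gripper": 0.7, "delta_pos": [-0.007, -0.004, 0.178], "angular": [-0.0, -0.001, 0.0]}
```

Emit:
jog_arm(
  rows=[
    {"gripper": 0.7,"delta_pos": [-0.01,-0.006,0.178],"angular": [0,0,0]},
    {"gripper": 0.7,"delta_pos": [-0.01,-0.005,0.178],"angular": [0,0,0]},
    {"gripper": 0.7,"delta_pos": [-0.005,-0.003,0.178],"angular": [0,0,0]},
    {"gripper": 0.7,"delta_pos": [0,0,0.165],"angular": [0,0,0]},
    {"gripper": 0.7,"delta_pos": [0,0,0],"angular": [0,0,0]},
  ],
)

```text
time: 11.83
position: [0.538, -0.301, 0.0071]
orientation: [[-0.064, 0.998, -0.006], [0.998, 0.064, 0.006], [0.006, -0.006, -1.0]]
force: [-1.4, 1.8, -0.2]
width: 0.701
grip_force: 0.0
```

Emit:
jog_arm(
  rows=[
    {"gripper": 0.1,"delta_pos": [0,0,0],"angular": [0,0,0]},
    {"gripper": 0.1,"delta_pos": [0,0,0],"angular": [0,0,0]},
    {"gripper": 0.1,"delta_pos": [0,0,0],"angular": [0,0,0]},
    {"gripper": 0.1,"delta_pos": [0,0,0],"angular": [0,0,0]},
    {"gripper": 0.1,"delta_pos": [0,0,0],"angular": [0,0,0]},
  ],
)

```text
time: 12.25
position: [0.5417, -0.3051, 0.0139]
orientation: [[-0.062, 0.998, 0.004], [0.998, 0.062, -0.002], [-0.002, 0.004, -1.0]]
force: [0.7, 1.6, 6.9]
width: 0.264
grip_force: 60.7
```

Emit:
jog_arm(
  rows=[
    {"gripper": 0.1,"delta_pos": [0,0,0],"angular": [0,0,0]},
  ],
)

```text
time: 12.33
position: [0.5417, -0.3051, 0.0139]
orientation: [[-0.062, 0.998, 0.004], [0.998, 0.062, -0.002], [-0.002, 0.004, -1.0]]
force: [-0.5, 0.7, 7.5]
width: 0.266
grip_force: 60.7
```

```bash
python3 - <<'E'
from h import *
p=arm.get_obs()["position"]
A=rot(93.5);R=rot(169.7,.22)
plan([([.5417,-.3051,.16],A,.1),(list(bed(-.006,.04,.06)),R,.1)],([.5417,-.3051,.0139],A))
E
```

```text
# [ 0.5417 -0.3051  0.16  ] 4
{"gripper": 0.1, "delta_pos": [0.0, 0.0, -0.244], "angular": [0.0, 0.0, 0.0]}
{"gripper": 0.1, "delta_pos": [0.0, 0.0, -0.244], "angular": [0.0, 0.0, 0.0]}
{"gripper": 0.1, "delta_pos": [0.0, 0.0, -0.244], "angular": [0.0, 0.0, 0.0]}
{"gripper": 0.1, "delta_pos": [0.0, 0.0, -0.244], "angular": [0.0, 0.0, 0.0]}
# [0.5707 0.0302 0.1449] 11
{"gripper": 0.1, "delta_pos": [0.202, 0.03, 0.009], "angular": [0.025, 0.032, -0.23]}
{"gripper": 0.1, "delta_pos": [0.196, 0.054, 0.012], "angular": [0.025, 0.032, -0.23]}
{"gripper": 0.1, "delta_pos": [0.188, 0.077, 0.014], "angular": [0.025, 0.032, -0.23]}
{"gripper": 0.1, "delta_pos": [0.177, 0.1, 0.016], "angular": [0.025, 0.032, -0.23]}
{"gripper": 0.1, "delta_pos": [0.164, 0.12, 0.018], "angular": [0.025, 0.032, -0.23]}
{"gripper": 0.1, "delta_pos": [0.148, 0.14, 0.019], "angular": [0.025, 0.032, -0.23]}
{"gripper": 0.1, "delta_pos": [0.13, 0.156, 0.019], "angular": [0.025, 0.032, -0.23]}
{"gripper": 0.1, "delta_pos": [0.11, 0.171, 0.019], "angular": [0.025, 0.032, -0.23]}
{"gripper": 0.1, "delta_pos": [0.088, 0.183, 0.018], "angular": [0.025, 0.032, -0.23]}
{"gripper": 0.1, "delta_pos": [0.065, 0.193, 0.017], "angular": [0.025, 0.032, -0.23]}
{"gripper": 0.1, "delta_pos": [0.041, 0.199, 0.015], "angular": [0.025, 0.032, -0.23]}
```

Emit:
jog_arm(
  rows=[
    {"gripper": 0.1,"delta_pos": [0,0,-0.15],"angular": [0,0,0]},
    {"gripper": 0.1,"delta_pos": [0,0,-0.25],"angular": [0,0,0]},
    {"gripper": 0.1,"delta_pos": [0,0,-0.25],"angular": [0,0,0]},
    {"gripper": 0.1,"delta_pos": [0,0,-0.25],"angular": [0,0,0]},
    {"gripper": 0.1,"delta_pos": [0,0,-0.1],"angular": [0,0,0]},
  ],
)

```text
time: 12.75
position: [0.5421, -0.3059, 0.1683]
orientation: [[-0.062, 0.998, 0.009], [0.998, 0.062, -0.006], [-0.006, 0.008, -1.0]]
force: [0.9, -1.2, -1.1]
width: 0.266
grip_force: 59.7
```

Emit:
jog_arm(
  rows=[
    {"gripper": 0.1,"delta_pos": [0.202,0.03,0.009],"angular": [0.025,0.032,-0.23]},
    {"gripper": 0.1,"delta_pos": [0.196,0.054,0.012],"angular": [0.025,0.032,-0.23]},
    {"gripper": 0.1,"delta_pos": [0.188,0.077,0.014],"angular": [0.025,0.032,-0.23]},
    {"gripper": 0.1,"delta_pos": [0.177,0.1,0.016],"angular": [0.025,0.032,-0.23]},
    {"gripper": 0.1,"delta_pos": [0.164,0.12,0.018],"angular": [0.025,0.032,-0.23]},
  ],
)

```text
time: 13.17
position: [0.5533, -0.1513, 0.1556]
orientation: [[-0.616, 0.782, -0.088], [0.781, 0.622, 0.054], [0.097, -0.036, -0.995]]
force: [1.4, -0.3, -1.5]
width: 0.26
grip_force: 59.6
```

Emit:
jog_arm(
  rows=[
    {"gripper": 0.1,"delta_pos": [0.148,0.14,0.019],"angular": [0.025,0.032,-0.23]},
    {"gripper": 0.1,"delta_pos": [0.13,0.156,0.019],"angular": [0.025,0.032,-0.23]},
    {"gripper": 0.1,"delta_pos": [0.11,0.171,0.019],"angular": [0.025,0.032,-0.23]},
    {"gripper": 0.1,"delta_pos": [0.088,0.183,0.018],"angular": [0.025,0.032,-0.23]},
    {"gripper": 0.1,"delta_pos": [0.065,0.193,0.017],"angular": [0.025,0.032,-0.23]},
  ],
)

```text
time: 13.58
position: [0.5664, 0.0014, 0.1486]
orientation: [[-0.938, 0.29, -0.192], [0.286, 0.957, 0.047], [0.197, -0.011, -0.98]]
force: [-0.4, 0.3, -1.3]
width: 0.263
grip_force: 59.6
```

Emit:
jog_arm(
  rows=[
    {"gripper": 0.1,"delta_pos": [0.041,0.199,0.015],"angular": [0.025,0.032,-0.23]},
    {"gripper": 0.1,"delta_pos": [0,0,0],"angular": [0,0,0]},
    {"gripper": 0.1,"delta_pos": [0,0,0],"angular": [0,0,0]},
    {"gripper": 0.1,"delta_pos": [0,0,0],"angular": [0,0,0]},
  ],
)

```text
time: 13.92
position: [0.569, 0.0301, 0.1468]
orientation: [[-0.961, 0.179, -0.21], [0.175, 0.984, 0.038], [0.214, 0.0, -0.977]]
force: [0.3, -0.9, -1.4]
width: 0.265
grip_force: 59.7
```

```bash
python3 - <<'E'
from h import *
from look import look
look("s5",("scene","top"),("red",))
R=rot(169.7,.22)
c=cv2.resize(np.load("scene_s5.npz")["image"][150:270,180:420,::-1],(720,360),interpolation=cv2.INTER_CUBIC);cv2.imwrite("pics/s5.png",c)
plan([(list(bed(-.006,.04,.016)),R,.1)],step=.025)
E
```

```text
scene red 141 px 208 213 top 0.032 [ 0.4569 -0.2956] [0.0219 0.1013] -79.4
top red 279 px 444 237 top 0.031 [ 0.4571 -0.297 ] [0.0224 0.1081] -78.9
# [0.5612 0.0319 0.1019] 2
{"gripper": 0.1, "delta_pos": [-0.006, 0.004, 0.152], "angular": [0.001, 0.004, -0.001]}
{"gripper": 0.1, "delta_pos": [-0.006, 0.004, 0.152], "angular": [0.001, 0.004, -0.001]}
```

View pics/s5.png

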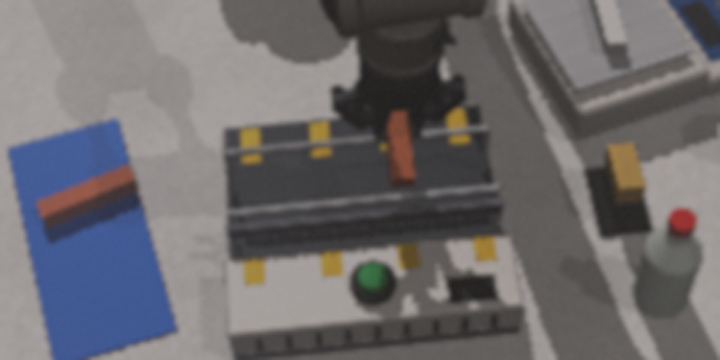

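The crop shows the red bar held along the slope over lane 3 (crop 400,145). The weight is on its stand (625,170) and the dry bar is on the pan (610,30). I'll lower it now.

Emit:
jog_arm(
  rows=[
    {"gripper": 0.1,"delta_pos": [-0.006,0.004,0.15],"angular": [0,0.003,0]},
    {"gripper": 0.1,"delta_pos": [-0.006,0.004,0.15],"angular": [0,0.004,0]},
    {"gripper": 0.1,"delta_pos": [0,0,0],"angular": [0,0,0]},
    {"gripper": 0.1,"delta_pos": [0,0,0.01],"angular": [0,0,0]},
    {"gripper": 0.1,"delta_pos": [0,0,0],"angular": [0,0,0]},
  ],
)

```text
time: 14.43
position: [0.5617, 0.0322, 0.1015]
orientation: [[-0.96, 0.179, -0.213], [0.175, 0.984, 0.04], [0.217, 0.001, -0.976]]
force: [0.5, 0.1, -0.8]
width: 0.263
grip_force: 59.7
```

Emit:
jog_arm(
  rows=[
    {"gripper": 0.1,"delta_pos": [0,0,0.012],"angular": [0,0,0]},
    {"gripper": 0.1,"delta_pos": [0,0,0],"angular": [0,0,0]},
    {"gripper": 0.1,"delta_pos": [0,0,0],"angular": [0,0,0]},
  ],
)

```text
time: 14.68
position: [0.5611, 0.033, 0.0996]
orientation: [[-0.961, 0.178, -0.213], [0.174, 0.984, 0.04], [0.217, 0.001, -0.976]]
force: [-0.2, -0.4, -1.7]
width: 0.265
grip_force: 59.7
```

```bash
python3 - <<'E'
from h import *
from look import look
look("s6",("scene",),("red",))
o=arm.get_obs();print(BED.inv().apply(o["position"]-O).round(4),o["force"].round(1))
E
```

```text
scene red 153 px 313 205 top 0.117 [0.572  0.0318] [0.0207 0.0539] -11.1
scene red 141 px 208 213 top 0.032 [ 0.4579 -0.2954] [0.0205 0.1013] -79.6
[-0.0059  0.0411  0.0135] [ 1.3 -0.8 -0.8]
```

Bed z 13.5 mm, contact expected around 10 mm.

Emit:
jog_arm(
  rows=[
    {"gripper": 0.1,"delta_pos": [0,0,0.012],"angular": [0,0,0]},
    {"gripper": 0.1,"delta_pos": [0,0,0],"angular": [0,0,0]},
    {"gripper": 0.1,"delta_pos": [0,0,0],"angular": [0,0,0]},
  ],
)

```text
time: 14.98
position: [0.5601, 0.0333, 0.097]
orientation: [[-0.96, 0.178, -0.215], [0.174, 0.984, 0.04], [0.219, 0.001, -0.976]]
force: [0.0, 1.2, -2.8]
width: 0.265
grip_force: 59.7
```

Emit:
jog_arm(
  rows=[
    {"gripper": 0.1,"delta_pos": [0,0,0.009],"angular": [0,0,0]},
    {"gripper": 0.1,"delta_pos": [0,0,0],"angular": [0,0,0]},
    {"gripper": 0.1,"delta_pos": [0,0,0],"angular": [0,0,0]},
  ],
)

```text
time: 15.23
position: [0.5601, 0.0333, 0.0961]
orientation: [[-0.96, 0.178, -0.214], [0.174, 0.984, 0.04], [0.218, 0.001, -0.976]]
force: [-0.7, 0.7, 2.6]
width: 0.263
grip_force: 60.1
```

Emit:
jog_arm(
  rows=[
    {"gripper": 0.1,"delta_pos": [0,0,0.007],"angular": [0,0,0]},
    {"gripper": 0.1,"delta_pos": [0,0,0],"angular": [0,0,0]},
    {"gripper": 0.1,"delta_pos": [0,0,0],"angular": [0,0,0]},
  ],
)

```text
time: 15.48
position: [0.5602, 0.0333, 0.0961]
orientation: [[-0.961, 0.178, -0.213], [0.174, 0.984, 0.039], [0.217, 0.001, -0.976]]
force: [-1.8, 1.3, 9.5]
width: 0.262
grip_force: 61.0
```

Emit:
jog_arm(
  rows=[
    {"gripper": 0.1,"delta_pos": [-0.01,0,-0.005],"angular": [0,0,0]},
    {"gripper": 0.1,"delta_pos": [-0.01,0,0],"angular": [0,0,0]},
    {"gripper": 0.1,"delta_pos": [-0.01,0,0],"angular": [0,0,0]},
    {"gripper": 0.1,"delta_pos": [0,0,0],"angular": [0,0,0]},
  ],
)

```text
time: 15.82
position: [0.5643, 0.0326, 0.0952]
orientation: [[-0.96, 0.178, -0.215], [0.174, 0.984, 0.04], [0.218, 0.001, -0.976]]
force: [-1.9, 0.2, 7.9]
width: 0.264
grip_force: 60.8
```

Emit:
jog_arm(
  rows=[
    {"gripper": 0.1,"delta_pos": [-0.008,0,0],"angular": [0,0,0]},
    {"gripper": 0.1,"delta_pos": [0,0,0],"angular": [0,0,0]},
    {"gripper": 0.1,"delta_pos": [0,0,0],"angular": [0,0,0]},
  ],
)

```text
time: 16.07
position: [0.5654, 0.0324, 0.095]
orientation: [[-0.96, 0.178, -0.215], [0.174, 0.984, 0.04], [0.218, 0.001, -0.976]]
force: [-1.8, -0.1, 8.2]
width: 0.261
grip_force: 60.8
```

Emit:
jog_arm(
  rows=[
    {"gripper": 0.1,"delta_pos": [-0.008,0,0],"angular": [0,0,0]},
    {"gripper": 0.1,"delta_pos": [0,0,0],"angular": [0,0,0]},
    {"gripper": 0.1,"delta_pos": [0,0,0],"angular": [0,0,0]},
  ],
)

```text
time: 16.32
position: [0.5661, 0.0323, 0.0948]
orientation: [[-0.96, 0.178, -0.216], [0.173, 0.984, 0.04], [0.219, 0.001, -0.976]]
force: [-3.9, 0.3, 9.2]
width: 0.264
grip_force: 60.8
```

Emit:
jog_arm(
  rows=[
    {"gripper": 0.1,"delta_pos": [-0.008,0,0],"angular": [0,0,0]},
    {"gripper": 0.1,"delta_pos": [0,0,0],"angular": [0,0,0]},
    {"gripper": 0.1,"delta_pos": [0,0,0],"angular": [0,0,0]},
  ],
)

```text
time: 16.57
position: [0.5661, 0.0323, 0.0948]
orientation: [[-0.96, 0.178, -0.218], [0.173, 0.984, 0.04], [0.222, 0.001, -0.975]]
force: [-7.6, 0.6, 11.5]
width: 0.257
grip_force: 61.1
```

Emit:
jog_arm(
  rows=[
    {"gripper": 0.1,"delta_pos": [-0.008,0,0],"angular": [0,0,0]},
    {"gripper": 0.1,"delta_pos": [0,0,0],"angular": [0,0,0]},
    {"gripper": 0.1,"delta_pos": [0,0,0],"angular": [0,0,0]},
  ],
)

```text
time: 16.82
position: [0.5661, 0.0323, 0.0948]
orientation: [[-0.959, 0.178, -0.221], [0.173, 0.984, 0.04], [0.225, 0.001, -0.974]]
force: [-11.6, 1.5, 14.4]
width: 0.261
grip_force: 61.4
```

Emit:
jog_arm(
  rows=[
    {"gripper": 0.6,"delta_pos": [0,0,0],"angular": [0,0,0]},
    {"gripper": 0.6,"delta_pos": [0,0,0],"angular": [0,0,0]},
    {"gripper": 0.6,"delta_pos": [0,0,0],"angular": [0,0,0]},
    {"gripper": 0.6,"delta_pos": [0,0,0],"angular": [0,0,0]},
  ],
)

```text
time: 17.15
position: [0.5689, 0.0316, 0.093]
orientation: [[-0.96, 0.178, -0.215], [0.174, 0.984, 0.04], [0.218, 0.001, -0.976]]
force: [-0.0, 1.0, 0.0]
width: 0.6
grip_force: 0.0
```

Emit:
jog_arm(
  rows=[
    {"gripper": 0.6,"delta_pos": [0,0,-0.15],"angular": [0,0,0]},
    {"gripper": 0.6,"delta_pos": [0,0,-0.25],"angular": [0,0,0]},
    {"gripper": 0.6,"delta_pos": [0,0,-0.1],"angular": [0,0,0]},
    {"gripper": 0.6,"delta_pos": [0.2,-0.15,0],"angular": [0,0,0]},
    {"gripper": 0.6,"delta_pos": [0.2,-0.15,0],"angular": [0,0,0]},
  ],
)

```text
time: 17.57
position: [0.52, -0.0053, 0.1797]
orientation: [[-0.961, 0.176, -0.213], [0.172, 0.984, 0.039], [0.216, 0.001, -0.976]]
force: [0.4, -0.1, 0.5]
width: 0.601
grip_force: 0.0
```

```bash
cat >chk.py <<'E'
from h import *
import sys
# red bars on the bed, in bed coordinates
for n in("scene","top"):
    c=arm.capture(n);np.savez(f"{n}_{sys.argv[1]}.npz",**c);P=cloud(c);h,s,v=np.moveaxis(hsv(c),2,0)
    B=BED.inv().apply((P-O).reshape(-1,3)).reshape(P.shape)
    m=((h<12)|(h>170))&(s>100)&(v>50)&(abs(B[...,0])<.12)&(abs(B[...,1])<.16)&(B[...,2]>.003)&(B[...,2]<.05)
    for b in blobs(m,40):
        t=b&(B[...,2]>.018);print(n,b.sum(),"topz",np.median(B[t][:,2]).round(4),"bed",*rect(B[t][:,:2]),"x",B[t][:,0].min().round(4),B[t][:,0].max().round(4))
E
python3 chk.py s7; python3 - <<'E'
from h import *
from look import look
look("s7",("scene","top"),("red","wbar"))
plan([([.4570,-.2962,.12],rot(101),.7),([.4570,-.2962,.008],rot(101),.7,.03)])
E
```

```text
scene 226 topz 0.025 bed [0.0006 0.0407] [0.0232 0.1067] 0.2 x -0.0528 0.054
scene red 225 px 312 202 top 0.117 [0.5544 0.0341] [0.0228 0.0751] -9.9
scene red 143 px 208 213 top 0.032 [ 0.4576 -0.2957] [0.0211 0.1009] -79.1
scene wbar 168 px 381 152 top 0.104 [0.4281 0.3257] [0.0246 0.1142] -10.2
scene wbar 55 px 398 229 top 0.118 [0.7422 0.2517] [0.0113 0.029 ] -26.8
top red 279 px 444 237 top 0.031 [ 0.4569 -0.2959] [0.0224 0.1087] -78.9
top wbar 155 px 257 134 top 0.114 [0.7404 0.2652] [0.0178 0.0415] -82.9
top wbar 330 px 230 239 top 0.101 [0.4296 0.3261] [0.0254 0.1091] -9.5
# [ 0.457  -0.2962  0.12  ] 10
{"gripper": 0.7, "delta_pos": [-0.003, -0.198, 0.04], "angular": [-0.025, -0.037, 0.228]}
{"gripper": 0.7, "delta_pos": [-0.026, -0.197, 0.038], "angular": [-0.025, -0.037, 0.228]}
{"gripper": 0.7, "delta_pos": [-0.048, -0.193, 0.036], "angular": [-0.025, -0.037, 0.228]}
{"gripper": 0.7, "delta_pos": [-0.07, -0.186, 0.035], "angular": [-0.025, -0.037, 0.228]}
{"gripper": 0.7, "delta_pos": [-0.091, -0.177, 0.034], "angular": [-0.025, -0.037, 0.228]}
{"gripper": 0.7, "delta_pos": [-0.111, -0.166, 0.034], "angular": [-0.025, -0.037, 0.228]}
{"gripper": 0.7, "delta_pos": [-0.129, -0.152, 0.034], "angular": [-0.025, -0.037, 0.228]}
{"gripper": 0.7, "delta_pos": [-0.146, -0.136, 0.035], "angular": [-0.025, -0.037, 0.228]}
{"gripper": 0.7, "delta_pos": [-0.16, -0.118, 0.036], "angular": [-0.025, -0.037, 0.228]}
{"gripper": 0.7, "delta_pos": [-0.173, -0.098, 0.038], "angular": [-0.025, -0.037, 0.228]}
# [ 0.457  -0.2962  0.008 ] 4
{"gripper": 0.7, "delta_pos": [0.0, 0.0, 0.187], "angular": [0.0, 0.0, 0.0]}
{"gripper": 0.7, "delta_pos": [0.0, 0.0, 0.187], "angular": [0.0, 0.0, 0.0]}
{"gripper": 0.7, "delta_pos": [0.0, 0.0, 0.187], "angular": [0.0, 0.0, 0.0]}
{"gripper": 0.7, "delta_pos": [0.0, 0.0, 0.187], "angular": [0.0, 0.0, 0.0]}
```

Emit:
jog_arm(
  rows=[
    {"gripper": 0.7,"delta_pos": [-0.003,-0.198,0.04],"angular": [-0.025,-0.037,0.228]},
    {"gripper": 0.7,"delta_pos": [-0.026,-0.197,0.038],"angular": [-0.025,-0.037,0.228]},
    {"gripper": 0.7,"delta_pos": [-0.048,-0.193,0.036],"angular": [-0.025,-0.037,0.228]},
    {"gripper": 0.7,"delta_pos": [-0.07,-0.186,0.035],"angular": [-0.025,-0.037,0.228]},
    {"gripper": 0.7,"delta_pos": [-0.091,-0.177,0.034],"angular": [-0.025,-0.037,0.228]},
  ],
)

```text
time: 18.18
position: [0.4892, -0.1517, 0.149]
orientation: [[-0.702, 0.705, -0.1], [0.704, 0.708, 0.053], [0.108, -0.033, -0.994]]
force: [0.5, 0.7, -0.3]
width: 0.7
grip_force: 0.0
```

Emit:
jog_arm(
  rows=[
    {"gripper": 0.7,"delta_pos": [-0.111,-0.166,0.034],"angular": [-0.025,-0.037,0.228]},
    {"gripper": 0.7,"delta_pos": [-0.129,-0.152,0.034],"angular": [-0.025,-0.037,0.228]},
    {"gripper": 0.7,"delta_pos": [-0.146,-0.136,0.035],"angular": [-0.025,-0.037,0.228]},
    {"gripper": 0.7,"delta_pos": [-0.16,-0.118,0.036],"angular": [-0.025,-0.037,0.228]},
    {"gripper": 0.7,"delta_pos": [-0.173,-0.098,0.038],"angular": [-0.025,-0.037,0.228]},
  ],
)

```text
time: 18.6
position: [0.4579, -0.2977, 0.1189]
orientation: [[-0.186, 0.982, 0.001], [0.982, 0.186, -0.001], [-0.002, 0.001, -1.0]]
force: [0.5, 0.6, 0.1]
width: 0.7
grip_force: 0.0
```

Emit:
jog_arm(
  rows=[
    {"gripper": 0.7,"delta_pos": [0,0,0],"angular": [0,0,0]},
    {"gripper": 0.7,"delta_pos": [0,0,0],"angular": [0,0,0]},
    {"gripper": 0.7,"delta_pos": [0,0,0],"angular": [0,0,0]},
  ],
)

```text
time: 18.85
position: [0.458, -0.2956, 0.1192]
orientation: [[-0.193, 0.981, -0.0], [0.981, 0.193, 0.0], [0.0, -0.0, -1.0]]
force: [0.4, 0.2, -0.3]
width: 0.698
grip_force: 0.0
```

```bash
python3 - <<'E'
from h import *
from look import look
look("s8",("scene","top"),("red",))
plan([([.4570,-.2962,.008],rot(101),.7,.03)])
E
```

```text
scene red 221 px 303 203 top 0.117 [0.5454 0.0031] [0.0225 0.0674] 1.6
scene red 149 px 208 213 top 0.032 [ 0.4568 -0.2955] [0.0231 0.1017] -77.6
top red 329 px 345 196 top 0.118 [0.5418 0.0022] [0.0228 0.0664] 0.6
top red 195 px 438 238 top 0.031 [ 0.4542 -0.2821] [0.0224 0.0794] -78.8
# [ 0.457  -0.2962  0.008 ] 4
{"gripper": 0.7, "delta_pos": [-0.002, -0.002, 0.186], "angular": [0.0, 0.0, 0.002]}
{"gripper": 0.7, "delta_pos": [-0.002, -0.002, 0.186], "angular": [0.0, 0.0, 0.002]}
{"gripper": 0.7, "delta_pos": [-0.002, -0.002, 0.186], "angular": [0.0, 0.0, 0.002]}
{"gripper": 0.7, "delta_pos": [-0.002, -0.002, 0.186], "angular": [0.0, 0.0, 0.002]}
```

The bar in lane 3 has been knocked aside, so I'll mend it after this one. Continuing with bar B into lane 1.

Emit:
jog_arm(
  rows=[
    {"gripper": 0.7,"delta_pos": [-0.002,-0.002,0.186],"angular": [0,0,0]},
    {"gripper": 0.7,"delta_pos": [-0.002,-0.002,0.186],"angular": [0,0,0]},
    {"gripper": 0.7,"delta_pos": [0,0,0.186],"angular": [0,0,0]},
    {"gripper": 0.7,"delta_pos": [0,0,0.17],"angular": [0,0,0]},
    {"gripper": 0.7,"delta_pos": [0,0,0],"angular": [0,0,0]},
  ],
)

```text
time: 19.37
position: [0.455, -0.2936, 0.0062]
orientation: [[-0.194, 0.981, -0.006], [0.981, 0.194, 0.005], [0.006, -0.005, -1.0]]
force: [-0.8, 0.7, 0.0]
width: 0.702
grip_force: 0.0
```

Emit:
jog_arm(
  rows=[
    {"gripper": 0.1,"delta_pos": [0,0,0],"angular": [0,0,0]},
    {"gripper": 0.1,"delta_pos": [0,0,0],"angular": [0,0,0]},
    {"gripper": 0.1,"delta_pos": [0,0,0],"angular": [0,0,0]},
    {"gripper": 0.1,"delta_pos": [0,0,0],"angular": [0,0,0]},
    {"gripper": 0.1,"delta_pos": [0,0,0],"angular": [0,0,0]},
  ],
)

```text
time: 19.78
position: [0.458, -0.2973, 0.0124]
orientation: [[-0.192, 0.981, 0.003], [0.981, 0.192, -0.003], [-0.003, 0.002, -1.0]]
force: [0.4, 1.7, 6.7]
width: 0.266
grip_force: 60.3
```

Emit:
jog_arm(
  rows=[
    {"gripper": 0.1,"delta_pos": [0,0,0],"angular": [0,0,0]},
  ],
)

```text
time: 19.87
position: [0.458, -0.2973, 0.0124]
orientation: [[-0.192, 0.981, 0.003], [0.981, 0.192, -0.003], [-0.003, 0.003, -1.0]]
force: [0.4, 2.2, 7.6]
width: 0.268
grip_force: 60.3
```

```bash
python3 - <<'E'
from h import *
p=arm.get_obs()["position"]
A=rot(101);R=rot(169.7,.22)
q=[p[0],p[1],p[2]+.14]
plan([(list(bed(-.006,-.12,.06)),R,.1)],(q,A))
E
```

```text
# [ 0.542  -0.1273  0.1449] 10
{"gripper": 0.1, "delta_pos": [0.101, 0.077, 0.005], "angular": [0.025, 0.037, -0.228]}
{"gripper": 0.1, "delta_pos": [0.091, 0.088, 0.006], "angular": [0.025, 0.037, -0.228]}
{"gripper": 0.1, "delta_pos": [0.079, 0.098, 0.006], "angular": [0.025, 0.037, -0.228]}
{"gripper": 0.1, "delta_pos": [0.067, 0.107, 0.006], "angular": [0.025, 0.037, -0.228]}
{"gripper": 0.1, "delta_pos": [0.054, 0.114, 0.006], "angular": [0.025, 0.037, -0.228]}
{"gripper": 0.1, "delta_pos": [0.04, 0.12, 0.005], "angular": [0.025, 0.037, -0.228]}
{"gripper": 0.1, "delta_pos": [0.025, 0.124, 0.004], "angular": [0.025, 0.037, -0.228]}
{"gripper": 0.1, "delta_pos": [0.01, 0.126, 0.003], "angular": [0.025, 0.037, -0.228]}
{"gripper": 0.1, "delta_pos": [-0.005, 0.126, 0.001], "angular": [0.025, 0.037, -0.228]}
{"gripper": 0.1, "delta_pos": [-0.02, 0.125, -0.001], "angular": [0.025, 0.037, -0.228]}
```

Emit:
jog_arm(
  rows=[
    {"gripper": 0.1,"delta_pos": [0,0,-0.15],"angular": [0,0,0]},
    {"gripper": 0.1,"delta_pos": [0,0,-0.25],"angular": [0,0,0]},
    {"gripper": 0.1,"delta_pos": [0,0,-0.25],"angular": [0,0,0]},
    {"gripper": 0.1,"delta_pos": [0,0,-0.25],"angular": [0,0,0]},
    {"gripper": 0.1,"delta_pos": [0,0,-0.05],"angular": [0,0,0]},
  ],
)

```text
time: 20.28
position: [0.4592, -0.2986, 0.16]
orientation: [[-0.192, 0.981, 0.009], [0.981, 0.192, -0.008], [-0.01, 0.007, -1.0]]
force: [1.6, -1.9, -2.6]
width: 0.261
grip_force: 59.5
```

Emit:
jog_arm(
  rows=[
    {"gripper": 0.1,"delta_pos": [0.101,0.077,0.005],"angular": [0.025,0.037,-0.228]},
    {"gripper": 0.1,"delta_pos": [0.091,0.088,0.006],"angular": [0.025,0.037,-0.228]},
    {"gripper": 0.1,"delta_pos": [0.079,0.098,0.006],"angular": [0.025,0.037,-0.228]},
    {"gripper": 0.1,"delta_pos": [0.067,0.107,0.006],"angular": [0.025,0.037,-0.228]},
    {"gripper": 0.1,"delta_pos": [0.054,0.114,0.006],"angular": [0.025,0.037,-0.228]},
  ],
)

```text
time: 20.7
position: [0.4987, -0.2108, 0.1492]
orientation: [[-0.709, 0.698, -0.102], [0.697, 0.715, 0.053], [0.11, -0.034, -0.993]]
force: [0.6, 0.1, -2.1]
width: 0.265
grip_force: 59.4
```

Emit:
jog_arm(
  rows=[
    {"gripper": 0.1,"delta_pos": [0.04,0.12,0.005],"angular": [0.025,0.037,-0.228]},
    {"gripper": 0.1,"delta_pos": [0.025,0.124,0.004],"angular": [0.025,0.037,-0.228]},
    {"gripper": 0.1,"delta_pos": [0.01,0.126,0.003],"angular": [0.025,0.037,-0.228]},
    {"gripper": 0.1,"delta_pos": [-0.005,0.126,0.001],"angular": [0.025,0.037,-0.228]},
    {"gripper": 0.1,"delta_pos": [-0.02,0.125,-0.001],"angular": [0.025,0.037,-0.228]},
  ],
)

```text
time: 21.12
position: [0.5405, -0.1256, 0.1456]
orientation: [[-0.961, 0.172, -0.215], [0.168, 0.985, 0.039], [0.219, 0.001, -0.976]]
force: [-0.0, 0.1, -2.0]
width: 0.266
grip_force: 59.4
```

Emit:
jog_arm(
  rows=[
    {"gripper": 0.1,"delta_pos": [0,0,0],"angular": [0,0,0]},
    {"gripper": 0.1,"delta_pos": [0,0,0],"angular": [0,0,0]},
    {"gripper": 0.1,"delta_pos": [0,0,0],"angular": [0,0,0]},
  ],
)

```text
time: 21.37
position: [0.54, -0.1266, 0.1455]
orientation: [[-0.96, 0.179, -0.215], [0.175, 0.984, 0.039], [0.218, 0.0, -0.976]]
force: [0.1, -0.4, -1.8]
width: 0.264
grip_force: 59.4
```

```bash
python3 - <<'E'
from h import *
plan([(list(bed(-.006,-.12,.016)),rot(169.7,.22),.1)],step=.025)
c=arm.capture("scene");np.savez("s9.npz",**c)
c=cv2.resize(c["image"][150:270,180:420,::-1],(720,360),interpolation=cv2.INTER_CUBIC);cv2.imwrite("pics/s9.png",c)
E
python3 chk.py s9
```

```text
# [ 0.5326 -0.1255  0.1019] 2
{"gripper": 0.1, "delta_pos": [-0.007, -0.001, 0.147], "angular": [0.0, -0.0, -0.001]}
{"gripper": 0.1, "delta_pos": [-0.007, -0.001, 0.147], "angular": [0.0, -0.0, -0.001]}
scene 241 topz 0.0253 bed [-0.0019  0.0129] [0.0244 0.1094] 13.3 x -0.0537 0.0519
top 318 topz 0.0248 bed [-0.0012  0.0131] [0.0238 0.1097] 12.8 x -0.0565 0.0545
```

View pics/s9.png

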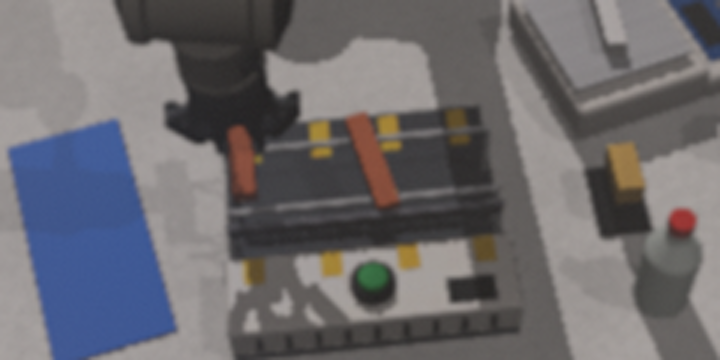

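The crop shows bar B held over lane 1 (crop 242,160). Bar A is skewed about 13° between lanes 2 and 3 (372,160), still on the rails.

Emit:
jog_arm(
  rows=[
    {"gripper": 0.1,"delta_pos": [-0.007,0,0.15],"angular": [0,0,0]},
    {"gripper": 0.1,"delta_pos": [-0.007,0,0.15],"angular": [0,0,0]},
    {"gripper": 0.1,"delta_pos": [0,0,0.02],"angular": [0,0,0]},
    {"gripper": 0.1,"delta_pos": [0,0,0.01],"angular": [0,0,0]},
    {"gripper": 0.1,"delta_pos": [0,0,0],"angular": [0,0,0]},
  ],
)

```text
time: 21.93
position: [0.5319, -0.1253, 0.0974]
orientation: [[-0.96, 0.179, -0.214], [0.175, 0.984, 0.04], [0.218, 0.001, -0.976]]
force: [0.1, -0.4, -1.4]
width: 0.263
grip_force: 59.5
```

Emit:
jog_arm(
  rows=[
    {"gripper": 0.1,"delta_pos": [0,0,0.01],"angular": [0,0,0]},
    {"gripper": 0.1,"delta_pos": [0,0,0],"angular": [0,0,0]},
    {"gripper": 0.1,"delta_pos": [0,0,0],"angular": [0,0,0]},
  ],
)

```text
time: 22.18
position: [0.5319, -0.1249, 0.0961]
orientation: [[-0.961, 0.178, -0.213], [0.174, 0.984, 0.039], [0.217, 0.0, -0.976]]
force: [0.1, -0.2, -1.7]
width: 0.268
grip_force: 59.5
```

```bash
python3 - <<'E'
from h import *
o=arm.get_obs();print(BED.inv().apply(o["position"]-O).round(4),o["force"].round(1))
E
```

```text
[-0.0055 -0.1195  0.0101] [ 0.1 -0.2 -1.7]
```

Emit:
jog_arm(
  rows=[
    {"gripper": 0.1,"delta_pos": [0,0,0.01],"angular": [0,0,0]},
    {"gripper": 0.1,"delta_pos": [0,0,0.005],"angular": [0,0,0]},
    {"gripper": 0.1,"delta_pos": [0,0,0],"angular": [0,0,0]},
    {"gripper": 0.1,"delta_pos": [0,0,0],"angular": [0,0,0]},
  ],
)

```text
time: 22.52
position: [0.5316, -0.1249, 0.0946]
orientation: [[-0.961, 0.178, -0.213], [0.174, 0.984, 0.039], [0.216, 0.0, -0.976]]
force: [-0.8, 0.0, 5.8]
width: 0.264
grip_force: 60.4
```

Emit:
jog_arm(
  rows=[
    {"gripper": 0.1,"delta_pos": [-0.01,0,0],"angular": [0,0,0]},
    {"gripper": 0.1,"delta_pos": [-0.01,0,0],"angular": [0,0,0]},
    {"gripper": 0.1,"delta_pos": [-0.01,0,0],"angular": [0,0,0]},
    {"gripper": 0.1,"delta_pos": [0,0,0],"angular": [0,0,0]},
  ],
)

```text
time: 22.85
position: [0.5355, -0.1256, 0.0937]
orientation: [[-0.961, 0.178, -0.214], [0.174, 0.984, 0.039], [0.217, 0.0, -0.976]]
force: [-1.7, 0.6, 8.4]
width: 0.265
grip_force: 60.6
```

Emit:
jog_arm(
  rows=[
    {"gripper": 0.1,"delta_pos": [-0.01,0,0],"angular": [0,0,0]},
    {"gripper": 0.1,"delta_pos": [0,0,0],"angular": [0,0,0]},
    {"gripper": 0.1,"delta_pos": [0,0,0],"angular": [0,0,0]},
  ],
)

```text
time: 23.1
position: [0.5369, -0.1258, 0.0934]
orientation: [[-0.961, 0.178, -0.214], [0.174, 0.984, 0.039], [0.217, 0.0, -0.976]]
force: [-2.7, -0.2, 7.3]
width: 0.265
grip_force: 60.6
```

Emit:
jog_arm(
  rows=[
    {"gripper": 0.1,"delta_pos": [-0.008,0,0],"angular": [0,0,0]},
    {"gripper": 0.1,"delta_pos": [0,0,0],"angular": [0,0,0]},
    {"gripper": 0.1,"delta_pos": [0,0,0],"angular": [0,0,0]},
  ],
)

```text
time: 23.35
position: [0.5379, -0.1259, 0.0931]
orientation: [[-0.96, 0.178, -0.214], [0.174, 0.984, 0.039], [0.218, 0.0, -0.976]]
force: [-3.1, 0.9, 8.2]
width: 0.263
grip_force: 60.6
```

Emit:
jog_arm(
  rows=[
    {"gripper": 0.1,"delta_pos": [-0.01,0,0],"angular": [0,0,0]},
    {"gripper": 0.1,"delta_pos": [0,0,0],"angular": [0,0,0]},
    {"gripper": 0.1,"delta_pos": [0,0,0],"angular": [0,0,0]},
  ],
)

```text
time: 23.6
position: [0.5379, -0.1259, 0.0931]
orientation: [[-0.96, 0.178, -0.217], [0.173, 0.984, 0.04], [0.221, 0.0, -0.975]]
force: [-8.0, 0.5, 13.5]
width: 0.259
grip_force: 60.9
```

Emit:
jog_arm(
  rows=[
    {"gripper": 0.1,"delta_pos": [-0.008,0,0],"angular": [0,0,0]},
    {"gripper": 0.1,"delta_pos": [0,0,0],"angular": [0,0,0]},
    {"gripper": 0.1,"delta_pos": [0,0,0],"angular": [0,0,0]},
  ],
)

```text
time: 23.85
position: [0.5379, -0.126, 0.0931]
orientation: [[-0.959, 0.178, -0.22], [0.173, 0.984, 0.04], [0.224, 0.0, -0.975]]
force: [-11.5, 1.8, 15.7]
width: 0.267
grip_force: 61.3
```

Emit:
jog_arm(
  rows=[
    {"gripper": 0.6,"delta_pos": [0,0,0],"angular": [0,0,0]},
    {"gripper": 0.6,"delta_pos": [0,0,0],"angular": [0,0,0]},
    {"gripper": 0.6,"delta_pos": [0,0,0],"angular": [0,0,0]},
    {"gripper": 0.6,"delta_pos": [0,0,0],"angular": [0,0,0]},
  ],
)

```text
time: 24.18
position: [0.5407, -0.1264, 0.0909]
orientation: [[-0.96, 0.178, -0.214], [0.174, 0.984, 0.039], [0.218, 0.001, -0.976]]
force: [0.5, -0.2, 0.8]
width: 0.602
grip_force: 0.0
```

Emit:
jog_arm(
  rows=[
    {"gripper": 0.6,"delta_pos": [0,0,-0.15],"angular": [0,0,0]},
    {"gripper": 0.6,"delta_pos": [0,0,-0.25],"angular": [0,0,0]},
    {"gripper": 0.6,"delta_pos": [0,0,0],"angular": [0,0,0]},
  ],
)

```text
time: 24.43
position: [0.5572, -0.1299, 0.1553]
orientation: [[-0.963, 0.178, -0.205], [0.174, 0.984, 0.036], [0.208, -0.001, -0.978]]
force: [0.4, 0.5, 1.4]
width: 0.598
grip_force: 0.0
```

```bash
python3 chk.py t1; python3 - <<'E'
from h import *
T=lambda d:BED*Ro.from_euler('z',d,degrees=True)*Ro.from_euler('y',np.pi)
plan([(list(bed(-.0015,.013,.065)),T(13),.6),(list(bed(-.0015,.013,.003)),T(13),.6,.031)])
E
```

```text
scene 241 topz 0.0256 bed [-0.0003  0.0128] [0.0239 0.1074] 13.0 x -0.054 0.0536
scene 216 topz 0.0253 bed [ 0.0066 -0.1193] [0.0225 0.0969] -0.3 x -0.0419 0.055
top 320 topz 0.0247 bed [-0.0002  0.0131] [0.0239 0.1103] 13.1 x -0.056 0.0533
# [0.5712 0.0026 0.1488] 4
{"gripper": 0.6, "delta_pos": [0.01, 0.221, 0.006], "angular": [-0.0, 0.002, -0.108]}
{"gripper": 0.6, "delta_pos": [-0.002, 0.221, 0.006], "angular": [-0.0, 0.002, -0.108]}
{"gripper": 0.6, "delta_pos": [-0.014, 0.221, 0.006], "angular": [-0.0, 0.002, -0.108]}
{"gripper": 0.6, "delta_pos": [-0.027, 0.22, 0.006], "angular": [-0.0, 0.002, -0.108]}
# [0.5579 0.005  0.0883] 2
{"gripper": 0.6, "delta_pos": [0.0, 0.0, 0.207], "angular": [0.0, 0.0, 0.0]}
{"gripper": 0.6, "delta_pos": [0.0, 0.0, 0.207], "angular": [0.0, 0.0, 0.0]}
```

Emit:
jog_arm(
  rows=[
    {"gripper": 0.7,"delta_pos": [0.01,0.221,0.006],"angular": [0,0.002,-0.108]},
    {"gripper": 0.7,"delta_pos": [-0.002,0.221,0.006],"angular": [0,0.002,-0.108]},
    {"gripper": 0.7,"delta_pos": [-0.014,0.221,0.006],"angular": [0,0.002,-0.108]},
    {"gripper": 0.7,"delta_pos": [-0.027,0.22,0.006],"angular": [0,0.002,-0.108]},
    {"gripper": 0.7,"delta_pos": [0,0,0],"angular": [0,0,0]},
  ],
)

```text
time: 24.95
position: [0.5695, 0.0088, 0.1461]
orientation: [[-0.974, -0.049, -0.221], [-0.06, 0.997, 0.041], [0.219, 0.054, -0.974]]
force: [-0.2, 0.3, -0.4]
width: 0.703
grip_force: 0.0
```

Emit:
jog_arm(
  rows=[
    {"gripper": 0.7,"delta_pos": [0,0,0],"angular": [0,0,0]},
    {"gripper": 0.7,"delta_pos": [0,0,0],"angular": [0,0,0]},
  ],
)

```text
time: 25.12
position: [0.5696, 0.0028, 0.1466]
orientation: [[-0.974, -0.042, -0.221], [-0.052, 0.998, 0.039], [0.218, 0.05, -0.975]]
force: [0.3, 0.6, -0.3]
width: 0.699
grip_force: 0.0
```

```bash
python3 chk.py t2; python3 - <<'E'
from h import *
T=lambda d:BED*Ro.from_euler('z',d,degrees=True)*Ro.from_euler('y',np.pi)
plan([(list(bed(-.0005,.013,.003)),T(13),.7,.025)])
E
```

```text
scene 210 topz 0.0253 bed [0.0047 0.014 ] [0.024  0.0979] 12.3 x -0.0452 0.0545
scene 230 topz 0.0254 bed [ 0.0004 -0.1186] [0.022  0.1054] -0.4 x -0.0524 0.0531
top 322 topz 0.0248 bed [ 0.0027 -0.1193] [0.0238 0.114 ] -0.3 x -0.0543 0.0597
# [0.5589 0.0049 0.088 ] 3
{"gripper": 0.7, "delta_pos": [-0.005, 0.001, 0.133], "angular": [0.001, -0.003, -0.001]}
{"gripper": 0.7, "delta_pos": [-0.005, 0.001, 0.133], "angular": [0.001, -0.003, -0.001]}
{"gripper": 0.7, "delta_pos": [-0.005, 0.001, 0.133], "angular": [0.001, -0.003, -0.001]}
```

Emit:
jog_arm(
  rows=[
    {"gripper": 0.7,"delta_pos": [-0.005,0.001,0.133],"angular": [0,0,0]},
    {"gripper": 0.7,"delta_pos": [-0.005,0.001,0.133],"angular": [0,0,0]},
    {"gripper": 0.7,"delta_pos": [0,0,0.133],"angular": [0,0,0]},
    {"gripper": 0.7,"delta_pos": [0,0,0],"angular": [0,0,0]},
    {"gripper": 0.1,"delta_pos": [0,0,0],"angular": [0,0,0]},
  ],
)

```text
time: 25.63
position: [0.5578, 0.0048, 0.0884]
orientation: [[-0.974, -0.04, -0.221], [-0.05, 0.998, 0.04], [0.219, 0.05, -0.974]]
force: [-0.3, -0.5, -1.0]
width: 0.577
grip_force: 0.0
```

Emit:
jog_arm(
  rows=[
    {"gripper": 0.1,"delta_pos": [0,0,0],"angular": [0,0,0]},
    {"gripper": 0.1,"delta_pos": [0,0,0],"angular": [0,0,0]},
    {"gripper": 0.1,"delta_pos": [0,0,0],"angular": [0,0,0]},
    {"gripper": 0.1,"delta_pos": [0,0,0],"angular": [0,0,0]},
    {"gripper": 0.1,"delta_pos": [0,0,0],"angular": [0,0,0]},
  ],
)

```text
time: 26.05
position: [0.5596, 0.0053, 0.0904]
orientation: [[-0.976, -0.042, -0.215], [-0.051, 0.998, 0.039], [0.213, 0.049, -0.976]]
force: [1.4, -2.1, 6.1]
width: 0.267
grip_force: 60.6
```

```bash
python3 - <<'E'
from h import *
T=lambda d:BED*Ro.from_euler('z',d,degrees=True)*Ro.from_euler('y',np.pi)
p=BED.inv().apply(arm.get_obs()["position"]-O);print(p.round(4))
plan([(list(bed(p[0]-.006,p[1],p[2]+.02)),T(13),.1,.012),(list(bed(p[0]-.006,.04,p[2]+.02)),T(0),.1),(list(bed(p[0]-.006,.04,p[2]+.004)),T(0),.1,.01)])
E
```

```text
[-0.0004  0.0136  0.0054]
# [0.5581 0.0056 0.1112] 2
{"gripper": 0.1, "delta_pos": [0.02, 0.005, -0.067], "angular": [-0.0, -0.001, 0.0]}
{"gripper": 0.1, "delta_pos": [0.02, 0.004, -0.067], "angular": [-0.0, -0.001, 0.0]}
# [0.5629 0.0316 0.1112] 2
{"gripper": 0.1, "delta_pos": [-0.02, 0.086, -0.0], "angular": [0.0, 0.0, 0.217]}
{"gripper": 0.1, "delta_pos": [-0.01, 0.087, -0.0], "angular": [0.0, -0.0, 0.217]}
# [0.5594 0.0322 0.0956] 2
{"gripper": 0.1, "delta_pos": [-0.0, 0.0, 0.053], "angular": [0.0, 0.0, 0.0]}
{"gripper": 0.1, "delta_pos": [-0.0, 0.0, 0.053], "angular": [0.0, 0.0, 0.0]}
```

Emit:
jog_arm(
  rows=[
    {"gripper": 0.1,"delta_pos": [0.02,0.005,-0.067],"angular": [0,0,0]},
    {"gripper": 0.1,"delta_pos": [0.02,0.004,-0.067],"angular": [0,0,0]},
    {"gripper": 0.1,"delta_pos": [-0.02,0.086,0],"angular": [0,0,0.217]},
    {"gripper": 0.1,"delta_pos": [-0.01,0.087,0],"angular": [0,0,0.217]},
    {"gripper": 0.1,"delta_pos": [0,0,0],"angular": [0,0,0]},
  ],
)

```text
time: 26.47
position: [0.562, 0.034, 0.1109]
orientation: [[-0.959, 0.182, -0.218], [0.177, 0.983, 0.04], [0.221, 0.0, -0.975]]
force: [0.2, -0.1, -1.6]
width: 0.264
grip_force: 59.7
```

Emit:
jog_arm(
  rows=[
    {"gripper": 0.1,"delta_pos": [0,0,0.04],"angular": [0,0,0]},
    {"gripper": 0.1,"delta_pos": [0,0,0.04],"angular": [0,0,0]},
    {"gripper": 0.1,"delta_pos": [0,0,0.0],"angular": [0,0,0]},
    {"gripper": 0.1,"delta_pos": [0,0,0.0],"angular": [0,0,0]},
  ],
)

```text
time: 26.8
position: [0.5584, 0.032, 0.0974]
orientation: [[-0.959, 0.178, -0.221], [0.174, 0.984, 0.04], [0.224, 0.0, -0.975]]
force: [0.1, -0.9, -1.5]
width: 0.266
grip_force: 59.7
```

```bash
python3 - <<'E'
from h import *
T=lambda d:BED*Ro.from_euler('z',d,degrees=True)*Ro.from_euler('y',np.pi)
o=arm.get_obs();p=BED.inv().apply(o["position"]-O);print(p.round(4),o["force"].round(1))
plan([(list(bed(-.0064,.04,.0070)),T(0),.1)])
E
python3 chk.py t3
```

```text
[-0.0078  0.0396  0.011 ] [ 0.1 -0.9 -1.5]
# [0.5589 0.0323 0.0932] 1
{"gripper": 0.1, "delta_pos": [-0.009, 0.003, 0.027], "angular": [-0.0, -0.012, 0.002]}
scene 229 topz 0.0255 bed [ 0.0012 -0.1194] [0.0227 0.1067] 0.1 x -0.0522 0.0545
scene 146 topz 0.0308 bed [0.0116 0.0407] [0.0235 0.0709] -2.8 x -0.024 0.047
top 318 topz 0.0247 bed [ 0.0015 -0.119 ] [0.0238 0.1133] -0.5 x -0.0552 0.0581
```

Emit:
jog_arm(
  rows=[
    {"gripper": 0.1,"delta_pos": [0,0,0.02],"angular": [0,-0.01,0]},
    {"gripper": 0.1,"delta_pos": [0,0,0.01],"angular": [0,0,0]},
    {"gripper": 0.1,"delta_pos": [0,0,0],"angular": [0,0,0]},
    {"gripper": 0.1,"delta_pos": [0,0,0],"angular": [0,0,0]},
  ],
)

```text
time: 27.23
position: [0.558, 0.0326, 0.0936]
orientation: [[-0.96, 0.179, -0.214], [0.175, 0.984, 0.039], [0.218, 0.0, -0.976]]
force: [1.2, 1.0, -2.1]
width: 0.267
grip_force: 59.7
```

Emit:
jog_arm(
  rows=[
    {"gripper": 0.1,"delta_pos": [0,0,0.01],"angular": [0,0,0]},
    {"gripper": 0.1,"delta_pos": [0,0,0],"angular": [0,0,0]},
    {"gripper": 0.1,"delta_pos": [0,0,0],"angular": [0,0,0]},
  ],
)

```text
time: 27.48
position: [0.5577, 0.0327, 0.0921]
orientation: [[-0.96, 0.179, -0.214], [0.175, 0.984, 0.039], [0.217, 0.0, -0.976]]
force: [-0.8, -0.0, -0.9]
width: 0.266
grip_force: 59.7
```

Emit:
jog_arm(
  rows=[
    {"gripper": 0.1,"delta_pos": [0,0,0.01],"angular": [0,0,0]},
    {"gripper": 0.1,"delta_pos": [0,0,0],"angular": [0,0,0]},
    {"gripper": 0.1,"delta_pos": [0,0,0],"angular": [0,0,0]},
  ],
)

```text
time: 27.73
position: [0.5578, 0.0327, 0.0919]
orientation: [[-0.961, 0.179, -0.213], [0.175, 0.984, 0.039], [0.216, 0.0, -0.976]]
force: [-1.2, 0.2, 5.0]
width: 0.272
grip_force: 60.5
```

Emit:
jog_arm(
  rows=[
    {"gripper": 0.1,"delta_pos": [-0.01,0,0],"angular": [0,0,0]},
    {"gripper": 0.1,"delta_pos": [-0.01,0,0],"angular": [0,0,0]},
    {"gripper": 0.1,"delta_pos": [-0.01,0,0],"angular": [0,0,0]},
    {"gripper": 0.1,"delta_pos": [-0.01,0,0],"angular": [0,0,0]},
    {"gripper": 0.1,"delta_pos": [0,0,0],"angular": [0,0,0]},
  ],
)

```text
time: 28.15
position: [0.5634, 0.0318, 0.0906]
orientation: [[-0.96, 0.179, -0.213], [0.175, 0.984, 0.039], [0.217, 0.0, -0.976]]
force: [-1.7, 0.5, 6.8]
width: 0.266
grip_force: 60.7
```

Emit:
jog_arm(
  rows=[
    {"gripper": 0.1,"delta_pos": [-0.01,0,0],"angular": [0,0,0]},
    {"gripper": 0.1,"delta_pos": [0,0,0],"angular": [0,0,0]},
    {"gripper": 0.1,"delta_pos": [0,0,0],"angular": [0,0,0]},
  ],
)

```text
time: 28.4
position: [0.5648, 0.0316, 0.0903]
orientation: [[-0.961, 0.179, -0.213], [0.175, 0.984, 0.039], [0.217, 0.0, -0.976]]
force: [-2.0, 0.9, 6.7]
width: 0.27
grip_force: 60.7
```

Emit:
jog_arm(
  rows=[
    {"gripper": 0.1,"delta_pos": [-0.007,0,0],"angular": [0,0,0]},
    {"gripper": 0.1,"delta_pos": [0,0,0],"angular": [0,0,0]},
    {"gripper": 0.1,"delta_pos": [0,0,0],"angular": [0,0,0]},
  ],
)

```text
time: 28.65
position: [0.5656, 0.0314, 0.0901]
orientation: [[-0.96, 0.179, -0.213], [0.175, 0.984, 0.039], [0.217, 0.0, -0.976]]
force: [-1.3, 0.7, 7.1]
width: 0.264
grip_force: 60.7
```

Emit:
jog_arm(
  rows=[
    {"gripper": 0.1,"delta_pos": [-0.01,0,0],"angular": [0,0,0]},
    {"gripper": 0.1,"delta_pos": [0,0,0],"angular": [0,0,0]},
    {"gripper": 0.1,"delta_pos": [0,0,0],"angular": [0,0,0]},
  ],
)

```text
time: 28.9
position: [0.5656, 0.0314, 0.0901]
orientation: [[-0.96, 0.179, -0.217], [0.174, 0.984, 0.039], [0.22, 0.0, -0.975]]
force: [-7.9, 1.7, 11.0]
width: 0.267
grip_force: 61.0
```

Emit:
jog_arm(
  rows=[
    {"gripper": 0.1,"delta_pos": [-0.007,0,0],"angular": [0,0,0]},
    {"gripper": 0.1,"delta_pos": [0,0,0],"angular": [0,0,0]},
    {"gripper": 0.1,"delta_pos": [0,0,0],"angular": [0,0,0]},
  ],
)

```text
time: 29.15
position: [0.5656, 0.0314, 0.0901]
orientation: [[-0.959, 0.179, -0.219], [0.174, 0.984, 0.04], [0.223, -0.0, -0.975]]
force: [-11.5, 1.6, 14.3]
width: 0.265
grip_force: 61.3
```

Emit:
jog_arm(
  rows=[
    {"gripper": 0.1,"delta_pos": [-0.007,0,0],"angular": [0,0,0]},
    {"gripper": 0.1,"delta_pos": [0,0,0],"angular": [0,0,0]},
    {"gripper": 0.1,"delta_pos": [0,0,0],"angular": [0,0,0]},
  ],
)

```text
time: 29.4
position: [0.5656, 0.0314, 0.0901]
orientation: [[-0.959, 0.178, -0.221], [0.174, 0.984, 0.04], [0.225, -0.0, -0.974]]
force: [-14.8, 1.0, 16.5]
width: 0.269
grip_force: 61.6
```

Against the stop: release, rise, and plan the button press.

Emit:
jog_arm(
  rows=[
    {"gripper": 0.6,"delta_pos": [0,0,0],"angular": [0,0,0]},
    {"gripper": 0.6,"delta_pos": [0,0,0],"angular": [0,0,0]},
    {"gripper": 0.6,"delta_pos": [0,0,0],"angular": [0,0,0]},
    {"gripper": 0.6,"delta_pos": [0,0,0],"angular": [0,0,0]},
  ],
)

```text
time: 29.73
position: [0.5694, 0.0306, 0.088]
orientation: [[-0.96, 0.179, -0.213], [0.175, 0.984, 0.039], [0.217, 0.0, -0.976]]
force: [-1.4, -0.7, -0.2]
width: 0.6
grip_force: 0.0
```

Emit:
jog_arm(
  rows=[
    {"gripper": 0.6,"delta_pos": [0,0,-0.15],"angular": [0,0,0]},
    {"gripper": 0.6,"delta_pos": [0,0,-0.25],"angular": [0,0,0]},
    {"gripper": 0.6,"delta_pos": [0,0,-0.15],"angular": [0,0,0]},
    {"gripper": 0.0,"delta_pos": [0,0,0],"angular": [0,0,0]},
    {"gripper": 0.0,"delta_pos": [0,0,0],"angular": [0,0,0]},
  ],
)

```text
time: 30.15
position: [0.5876, 0.0273, 0.1696]
orientation: [[-0.961, 0.179, -0.211], [0.175, 0.984, 0.039], [0.214, 0.0, -0.977]]
force: [0.7, -0.2, -1.9]
width: 0.332
grip_force: 0.0
```

```bash
python3 chk.py t4; python3 - <<'E'
from h import *
from look import look
look("t4",("scene","top"),("grn","wbar","brass"))
plan([([.686,-.031,.145],rot(169.7),0),([.686,-.031,.092],rot(169.7),0,.02)])
E
```

```text
scene 216 topz 0.0253 bed [0.0008 0.04  ] [0.0235 0.1063] -0.2 x -0.0524 0.054
scene 230 topz 0.0255 bed [ 0.0014 -0.1191] [0.022  0.1079] 0.2 x -0.0526 0.0553
top 320 topz 0.0248 bed [ 0.0015 -0.1192] [0.0242 0.1112] -0.3 x -0.0541 0.057
scene grn 62 px 303 241 top 0.087 [ 0.6856 -0.0309] [0.0251 0.0267] -62.8
scene wbar 169 px 381 152 top 0.104 [0.4282 0.3261] [0.0256 0.1089] -11.1
scene wbar 56 px 398 229 top 0.117 [0.7426 0.2532] [0.0079 0.0285] -27.5
scene brass 187 px 387 206 top 0.079 [0.6276 0.2691] [0.0311 0.0636] -8.6
top wbar 157 px 257 134 top 0.113 [0.7398 0.2669] [0.0185 0.0442] -83.9
top wbar 306 px 230 238 top 0.101 [0.4297 0.3263] [0.0252 0.1085] -10.3
top brass 268 px 256 174 top 0.077 [0.6295 0.2689] [0.03   0.0593] -11.0
# [ 0.686 -0.031  0.145] 3
{"gripper": 0, "delta_pos": [-0.247, -0.088, -0.005], "angular": [-0.0, -0.141, -0.0]}
{"gripper": 0, "delta_pos": [-0.247, -0.088, 0.013], "angular": [-0.0, -0.141, -0.0]}
{"gripper": 0, "delta_pos": [-0.245, -0.088, 0.031], "angular": [-0.0, -0.141, -0.0]}
# [ 0.686 -0.031  0.092] 3
{"gripper": 0, "delta_pos": [0.0, 0.0, 0.118], "angular": [0.0, 0.0, 0.0]}
{"gripper": 0, "delta_pos": [0.0, 0.0, 0.118], "angular": [0.0, 0.0, 0.0]}
{"gripper": 0, "delta_pos": [0.0, 0.0, 0.118], "angular": [0.0, 0.0, 0.0]}
```

All placed well. Now the button.

Emit:
jog_arm(
  rows=[
    {"gripper": 0,"delta_pos": [-0.247,-0.088,0],"angular": [0,-0.141,0]},
    {"gripper": 0,"delta_pos": [-0.247,-0.088,0.013],"angular": [0,-0.141,0]},
    {"gripper": 0,"delta_pos": [-0.245,-0.088,0.031],"angular": [0,-0.141,0]},
    {"gripper": 0,"delta_pos": [0,0,0],"angular": [0,0,0]},
    {"gripper": 0,"delta_pos": [0,0,0],"angular": [0,0,0]},
  ],
)

```text
time: 30.77
position: [0.686, -0.0318, 0.1439]
orientation: [[-0.984, 0.18, -0.001], [0.18, 0.984, 0.0], [0.001, 0.0, -1.0]]
force: [-0.3, 0.5, -0.3]
width: 0.001
grip_force: 0.0
```

Emit:
jog_arm(
  rows=[
    {"gripper": 0,"delta_pos": [0,0,0.11],"angular": [0,0,0]},
    {"gripper": 0,"delta_pos": [0,0,0.11],"angular": [0,0,0]},
    {"gripper": 0,"delta_pos": [0,0,0.08],"angular": [0,0,0]},
    {"gripper": 0,"delta_pos": [0,0,0],"angular": [0,0,0]},
    {"gripper": 0,"delta_pos": [0,0,0],"angular": [0,0,0]},
  ],
)

```text
time: 31.18
position: [0.6861, -0.0304, 0.1003]
orientation: [[-0.984, 0.178, -0.0], [0.178, 0.984, 0.0], [0.0, 0.0, -1.0]]
force: [0.6, 0.5, 1.0]
width: -0.002
grip_force: 0.0
```

Emit:
jog_arm(
  rows=[
    {"gripper": 0,"delta_pos": [0,0,0.05],"angular": [0,0,0]},
    {"gripper": 0,"delta_pos": [0,0,0.05],"angular": [0,0,0]},
    {"gripper": 0,"delta_pos": [0,0,0.01],"angular": [0,0,0]},
    {"gripper": 0,"delta_pos": [0,0,0],"angular": [0,0,0]},
  ],
)

```text
time: 31.52
position: [0.6864, -0.0309, 0.0838]
orientation: [[-0.984, 0.179, 0.001], [0.179, 0.984, -0.0], [-0.001, 0.0, -1.0]]
force: [-0.4, 0.5, 0.3]
width: 0.001
grip_force: 0.0
```

Emit:
jog_arm(
  rows=[
    {"gripper": 0,"delta_pos": [0,0,0.02],"angular": [0,0,0]},
    {"gripper": 0,"delta_pos": [0,0,0],"angular": [0,0,0]},
    {"gripper": 0,"delta_pos": [0,0,0],"angular": [0,0,0]},
  ],
)

```text
time: 31.77
position: [0.6872, -0.0311, 0.082]
orientation: [[-0.984, 0.179, 0.003], [0.179, 0.984, -0.0], [-0.003, 0.0, -1.0]]
force: [1.5, 0.1, 1.0]
width: -0.002
grip_force: 0.7
```

Just touching; press on in small steps until the end stop is felt.

Emit:
jog_arm(
  rows=[
    {"gripper": 0,"delta_pos": [0,0,0.02],"angular": [0,0,0]},
    {"gripper": 0,"delta_pos": [0,0,0.01],"angular": [0,0,0]},
    {"gripper": 0,"delta_pos": [0,0,0],"angular": [0,0,0]},
  ],
)

```text
time: 32.02
position: [0.6873, -0.0311, 0.0773]
orientation: [[-0.984, 0.179, 0.004], [0.179, 0.984, -0.001], [-0.004, 0.0, -1.0]]
force: [0.9, -0.6, 3.6]
width: -0.002
grip_force: 2.0
```

Emit:
jog_arm(
  rows=[
    {"gripper": 0,"delta_pos": [0,0,0.015],"angular": [0,0,0]},
    {"gripper": 0,"delta_pos": [0,0,0],"angular": [0,0,0]},
    {"gripper": 0,"delta_pos": [0,0,0],"angular": [0,0,0]},
  ],
)

```text
time: 32.27
position: [0.6874, -0.0311, 0.076]
orientation: [[-0.984, 0.179, 0.004], [0.179, 0.984, -0.001], [-0.004, 0.0, -1.0]]
force: [-1.5, -0.1, 8.3]
width: -0.001
grip_force: 4.2
```

Emit:
jog_arm(
  rows=[
    {"gripper": 0,"delta_pos": [0,0,0.012],"angular": [0,0,0]},
    {"gripper": 0,"delta_pos": [0,0,0],"angular": [0,0,0]},
    {"gripper": 0,"delta_pos": [0,0,0],"angular": [0,0,0]},
  ],
)

```text
time: 32.52
position: [0.6874, -0.0311, 0.0759]
orientation: [[-0.984, 0.179, 0.005], [0.179, 0.984, -0.001], [-0.005, -0.0, -1.0]]
force: [-4.7, 0.3, 16.3]
width: 0.007
grip_force: 8.4
```

Bottomed out. Release and retreat.

Emit:
jog_arm(
  rows=[
    {"gripper": 0,"delta_pos": [0,0,-0.1],"angular": [0,0,0]},
    {"gripper": 0,"delta_pos": [0,0,-0.25],"angular": [0,0,0]},
    {"gripper": 0,"delta_pos": [0,0,-0.25],"angular": [0,0,0]},
    {"gripper": 0,"delta_pos": [0.1,0,-0.2],"angular": [0,0,0]},
    {"gripper": 0,"delta_pos": [0.25,0,0],"angular": [0,0,0]},
  ],
)

```text
time: 32.93
position: [0.6402, -0.023, 0.1993]
orientation: [[-0.984, 0.18, 0.017], [0.18, 0.984, -0.003], [-0.017, 0.0, -1.0]]
force: [0.1, -0.2, 0.1]
width: -0.002
grip_force: 0.0
```

Emit:
jog_arm(
  rows=[
    {"gripper": 0,"delta_pos": [0.25,-0.1,0],"angular": [0,0,0]},
    {"gripper": 0,"delta_pos": [0.25,-0.1,0],"angular": [0,0,0]},
    {"gripper": 0,"delta_pos": [0.25,-0.1,0],"angular": [0,0,0]},
    {"gripper": 0,"delta_pos": [0,0,0],"angular": [0,0,0]},
    {"gripper": 0,"delta_pos": [0,0,0],"angular": [0,0,0]},
  ],
)

```text
time: 33.35
position: [0.514, -0.0458, 0.1924]
orientation: [[-0.984, 0.18, 0.001], [0.18, 0.984, 0.0], [-0.001, 0.0, -1.0]]
force: [1.2, -0.0, 0.5]
width: -0.0
grip_force: 0.0
```

```bash
python3 chk.py u; python3 look.py u brass,wbar,grn
```

```text
scene 228 topz 0.0254 bed [0.0012 0.04  ] [0.0235 0.1071] 0.3 x -0.0523 0.0548
scene 237 topz 0.0254 bed [ 0.0005 -0.1192] [0.0225 0.1065] -0.1 x -0.0527 0.0538
top 311 topz 0.0249 bed [0.0001 0.0406] [0.0234 0.1098] -0.1 x -0.0548 0.0551
top 98 topz 0.0247 bed [-0.0388 -0.119 ] [0.0243 0.0314] 1.4 x -0.0545 -0.0229
scene brass 182 px 388 206 top 0.079 [0.629  0.2685] [0.0294 0.0608] -9.7
scene wbar 169 px 381 152 top 0.104 [0.4264 0.3255] [0.0253 0.1139] -9.2
scene wbar 53 px 398 229 top 0.117 [0.7419 0.2519] [0.0105 0.0306] -28.5
top brass 268 px 256 174 top 0.077 [0.6298 0.2692] [0.0288 0.0601] -9.1
top wbar 152 px 257 134 top 0.114 [0.7389 0.2671] [0.021  0.0382] -87.4
top wbar 329 px 230 239 top 0.101 [0.4296 0.3264] [0.0251 0.1091] -9.8
top grn 59 px 356 154 top 0.085 [ 0.69   -0.0266] [0.0178 0.0297] -55.0
```

Everything is in place; handing in.

```bash
python3 -c "
from cell import arm
print(arm.sign_off())"
```

```text
the job is handed in; nothing more can be done
None
```

The job is done and handed in: the weight is on its stand, the dry bar is on the pan, both red bars are flush in lanes 1 and 3 (the lane 3 bar was knocked aside once and reset), and the button was pressed fully and released; the hand-in returned no verdict.

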